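Fit the missing foot to an upturned stand

TASK

The small display stand lies upside down and one of its two square feet is missing; the loose foot stands beside it with its spigot upwards. Lift the foot, lay it on its side on the bench and let go, take a new hold and turn it spigot down, feel for the hole in the stand's empty block and press the foot straight in until it sits fully home, square to the stand. Leave the carving and the glue pot where they are.

Things in the scene. Friction and masses are not known exactly. Their poses are not given: they have to be found in the camera images.
- foot: the loose foot, plain wood, 80 to 150 g: a square block 50 x 50 mm and 50 mm long (the last 4 mm at the plain end stepped in to 44 mm square) with a round, unchamfered spigot of 18 mm diameter and 24 mm length on one end. Origin: centre of the plain end; its z axis runs through the block towards the spigot (shoulder at z = 50 mm, spigot tip at z = 74 mm); x and y are square to the sides. It starts standing on the plain end, z up, on the bench. Fitted, its z points down
- spigot_tip (a point): centre of the end face of the loose foot's spigot
- shoulder (a point): centre of the loose foot's shoulder, where the spigot leaves the block; fitted, it lies on the top of the glue block
- stand: the upturned stand, fixed: a dark board 100 x 250 mm, 14 mm thick, flat on the bench, with a plain square glue block (66 x 66 mm, 32 mm high, top 46 mm above the bench) near each end. One block carries the fitted foot, the other is empty and has a vertical, sharp-edged blind hole of 19.6 mm diameter, 27 mm deep, in its middle. Origin: centre of the board's underside; x across the board, y along it, z up
- seat_a (a point): nominal centre of the glue block at the stand's +y end (85 mm from the middle), at the block's top face; z up. The empty block was glued on by eye: it and its hole lie up to 3 mm off this point in the stand's x and in its y, which is not measured and must be felt or seen
- seat_b (a point): the same at the stand's -y end. Whichever of the two seats is not under the fitted foot is the empty one
- fitted_foot: the foot already in place, fixed, with its glue block: 66 x 66 mm block, 50 mm square foot on it, whole 82 mm high above the board. Origin: centre of the glue block's underside, on the board's top face
- carving: small finished relief carving, pale wood, 70 x 123 x 32 mm, loose on the bench beyond the work; origin: centre of its underside. The bench between the loose foot's place and the stand, about 0.5 m ahead of the robot, is clear (a pencil lies nearer the front edge)
- glue_pot: dark round glue pot, 88 mm diameter, 76 mm high, loose, at the left rear; origin: centre of its underside
Things that resemble listed ones, but are neither listed nor needed, are in the scene too. Leave any yellow look-alike of the foot alone.

How it is judged:
On the way, in this order (a step that is already met when the one before it is completed fails the run):
1. the foot has been lifted clear of the bench (height (world z) of foot above 0.035 m), for 0.1 s.
2. the foot lies on its side on the bench, let go and still (angle between foot's own z axis and vertical between 1.45 and 1.69 rad and height (world z) of each of foot, spigot_tip below 0.032 m and contact force between the fingers and foot below 0.05 N and linear speed of foot below 0.02 m/s), for 0.1 s.
At the end, for the whole second after the job is handed in: the foot stands spigot down in the empty block's hole (within 8 mm of the nominal seat), shoulder home within 2.5 mm, upright within 4 degrees, sides square to the stand within 10 degrees (any of four ways), let go and at rest; carving and glue pot within 30 mm of their places ((horizontal distance between spigot_tip and seat_a below 0.008 m or horizontal distance between spigot_tip and seat_b below 0.008 m) and z of shoulder in the frame of stand between 0.043 and 0.0485 m and angle between foot's own z axis and vertical above 3.07 rad and (angle between the x axis of foot and the x axis of stand, either way round below 0.17 rad or angle between the x axis of foot and the y axis of stand, either way round below 0.17 rad) and linear speed of foot below 0.01 m/s); the robot touches nothing.
It fails at once if the carving is pushed more than 30 mm (distance of carving from where it was at the start of the episode above 0.03 m).
It fails at once if the glue pot is pushed more than 30 mm (distance of glue_pot from where it was at the start of the episode above 0.03 m).
It also fails if it takes over 72 s, if anything falls off the work surface, if the arm or the gripper's body presses on something with over 40 N, if the wrist force passes 120 N, or if a joint passes its speed limit or range.

ROBOT

A 7-joint arm with a two-finger parallel gripper is mounted at the origin on a cart in front of the work surface, level with it; the furniture and walls round the work are solid. World frame = base frame: x ahead of the robot, y to its left, z up, the work surface at z = 0. Lengths are in m, angles in rad, forces in N, time in s.
With the tool pointing down it reaches from about 0.425 to 0.875 m from the base axis. Payload 4.7 kg.
Tool frame: the origin (TCP) lies at the very end of the fingers, on their centre line; the grasp point (between the pads) lies 19 mm behind it; z points along the fingers, y is the direction in which the jaws open and shut (so a half turn about z gives the same grasp; the last joint's range is limited). The gripper opens to 87 mm and grips with 3 to 60 N. Pads are 19 mm wide; open, the fingers measure 117 mm over their backs; the gripper's body (75 mm by 190 mm) begins 51 mm behind the grasp point.
Start: joints at [-1.3, 0.321, -0.07, 1.45, 0.023, 1.371, -0.057], TCP at [0.165, 0.629, 0.223] pointing down, gripper open.
Joint ranges: [-2.86, 2.86], [-0.3, 2.09], [-1.38, 1.24], [0.06, 2.45], [-1.56, 4.7], [0.09, 2.05], [-2.69, 2.69]. Speed limits (rad/s): [2.57, 2.57, 3.14, 3.14, 3.14, 3.14, 3.14].

INTERFACE

Orientations are given as a rotation vector (axis times angle).
In Python, from bench import ctrl, get_image, camera_info gives the robot as it stands.
- The arm moves only by the tool carry_out, never from a script. Its argument "commands" is a list of rows, each an object of numbers: "tx", "ty", "tz": the shift along the tool's x, y, z in m; "rx", "ry", "rz": the turn, a rotation vector about the tool's x, y, z in rad; "jaw": the opening, from 0 (shut) to 1 (fully open). In form: [{"tx": .., "ty": .., "tz": .., "rx": .., "ry": .., "rz": .., "jaw": ..}, ...]. A call has 1 to 12 rows; each row is the pose to reach, as a shift and turn from the pose commanded when the call began, along the tool's axes at that moment; what a row does not reach only later rows make up. A row lasts 1/8 s, in which the tool goes at most 62.5 mm and 10.7 degrees, less where a joint would pass 70% of its speed; a pose out of reach is approached as far as the arm can. A call with a gripper value outside its range is refused whole. The fingers move at their own pace and stop on an object; "grip_force" is the grip in N (left out, the last holds). Time passes only in rows, so rows that repeat a pose let the fingers close. It gives the time, the measured TCP pose, the force and the opening at its end, in the units of the state.
- ctrl.get_state(): the state, without advancing time (a new reading comes with each control period).
- get_image(name): name is "scene" or "top" or "wrist"; returns the picture (384x512x3 uint8, red, green, blue); there is no depth.
- camera_info(name): a dict with "intrinsics" (3x3 intrinsics, pixels), "R" (3x3) and "t" (3): a world point X has camera coordinates R X + t. Camera axes: x right, y down, z forward; pixel columns grow to the right and rows downward; lengths in m; the calibration is good to about 2 mm. A picture is of the moment at which its call begins: read the wrist's pose just before it. camera_info takes no time and is no camera call; for the wrist camera it gives the pose at the moment of the call.
- ctrl.close_job(): hands the job in, once; it reports no verdict.
The state is a dict: "time": time; "joint_positions": joint angles; "qd": joint speeds; "joint_torque": joint torques, N m; "position": TCP position; "tool_rot": TCP orientation; "ft_force": force on the tool from outside, world axes, zero at the start; "torque": the same for the moment, N m; "grip_width": opening from 0.0 (shut) to 1.0 (fully open).
Only numpy, scipy, OpenCV 4.12 (cv2) and the standard library are available. Lean on these libraries where they do the work, as an engineer would, in place of code of your own. Each camera call takes 0.05 s, during which the arm holds its last target.

## Working session

There is one attempt and no reset: what is moved stays moved. The work goes in short steps, Python scripts to look and compute and a tool call to move; the robot and the scene stay as the last step left them, time stands still between calls to the robot, and variables do not carry over. Pictures are saved under pics/ and viewed, and the job is handed in when it is done.

Besides the shell and the picture viewer there is one more tool, called as a command line: name --argument value ..., lists and objects as JSON in quotes. carry_out: Moves the arm, as the interface text tells. Its arguments: {"type":"object","properties":{"commands":{"type":"array"},"grip_force":{"type":"number"}},"required":["commands"]}

```bash
ls; mkdir -p pics
python3 - <<'E'
from bench import ctrl,get_image,camera_info
import cv2,numpy as np
s=ctrl.get_state();print({k:np.round(v,4).tolist() for k,v in s.items()})
for n in ["scene","top"]:
    cv2.imwrite(f"pics/{n}0.png",get_image(n)[:,:,::-1])
    c=camera_info(n);print(n,{k:np.round(v,4).tolist() for k,v in c.items()})
E
```

```text
pics
{'time': 0.0, 'joint_positions': [-1.2999, 0.3218, -0.0701, 1.4517, 0.0226, 1.3708, -0.0569], 'qd': [-0.0006, -0.0002, -0.0007, 0.0004, 0.0016, 0.0009, -0.0003], 'joint_torque': [-0.0004, -49.128, -0.4042, -31.2525, -0.064, 0.0439, 0.0002], 'position': [0.165, 0.6281, 0.2215], 'tool_rot': [-0.4023, -3.1156, 0.0029], 'ft_force': [0.3002, -0.5134, -0.3202], 'torque': [0.0291, -0.0054, 0.0441], 'grip_width': 1.005}
scene {'intrinsics': [[372.5006, 0.0, 254.6568], [0.0, 372.5006, 192.1709], [0.0, 0.0, 1.0]], 'R': [[0.5944, -0.8039, 0.0186], [-0.4359, -0.3416, -0.8327], [0.6758, 0.4868, -0.5535]], 't': [-0.3576, 0.2967, 1.1288]}
top {'intrinsics': [[453.6258, 0.0, 259.5386], [0.0, 453.6258, 196.1939], [0.0, 0.0, 1.0]], 'R': [[0.0452, -0.999, -0.0037], [-0.9186, -0.0401, -0.3931], [0.3925, 0.0212, -0.9195]], 't': [-0.0674, 0.5412, 1.6713]}
```

View pics/scene0.png

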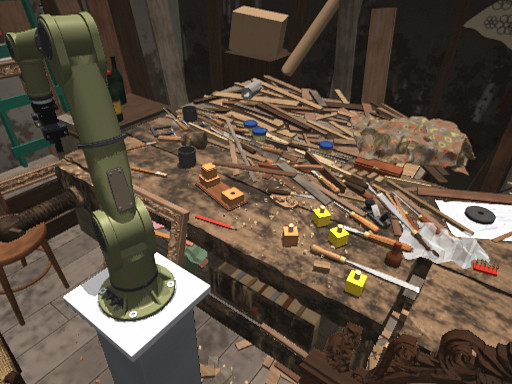

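View pics/top0.png

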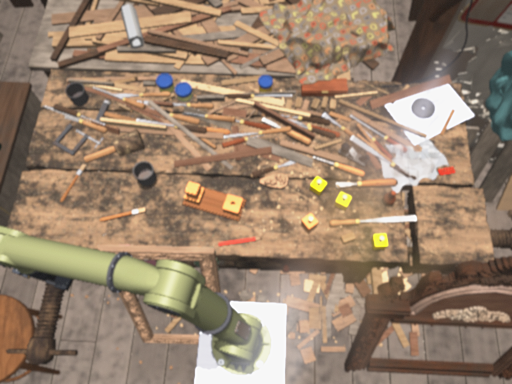

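Candidates: a wood-coloured foot at about (310,222) in the top view, and yellow look-alikes at (318,184), (344,199), (380,240). The plain wooden one fits the description. I'll enlarge it and the stand.

Run:
```python
import cv2,numpy as np
t=cv2.imread("pics/top0.png");s=cv2.imread("pics/scene0.png")
a=cv2.resize(t[155:255,160:400],(792,330),interpolation=cv2.INTER_CUBIC)
b=cv2.resize(s[140:280,180:380],(386,270),interpolation=cv2.INTER_CUBIC)
c=cv2.resize(t[165:235,285:355],(270,270),interpolation=cv2.INTER_CUBIC)
o=np.zeros((600,792,3),np.uint8);o[:330]=a;o[330:,:386]=b;o[330:,400:670]=c
cv2.imwrite("pics/crop0.png",o)
```

```text
(no output)
```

View pics/crop0.png

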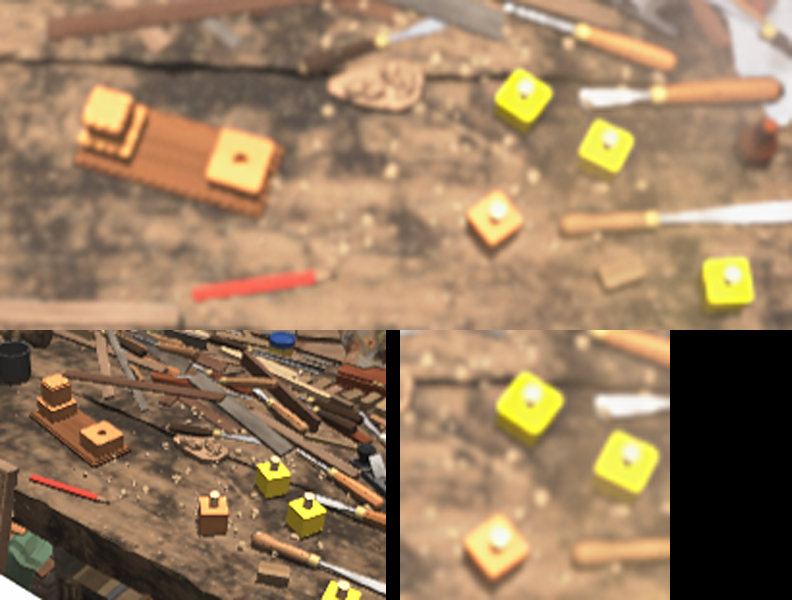

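The crop shows the orange-brown wooden foot, spigot up, at top-view (310,221). The empty block with its hole is at about (233,203) and the fitted foot at (193,190). The carving is the pale oval at (274,181) and the glue pot is at (146,175). Now the measurements.

```bash
cat > h.py <<'E'
import numpy as np,cv2
from scipy.spatial.transform import Rotation as Ro
from bench import ctrl,get_image,camera_info
def ray(c,uv,z):
    K,R,t=[np.array(c[k]) for k in("intrinsics","R","t")]
    uv=np.atleast_2d(np.array(uv,float));p=np.c_[uv,np.ones(len(uv))]
    d=(R.T@np.linalg.inv(K)@p.T).T;o=-R.T@t
    return o+d*((z-o[2])/d[:,2])[:,None]
def proj(c,X):
    K,R,t=[np.array(c[k]) for k in("intrinsics","R","t")]
    q=(K@(R@np.atleast_2d(X).T+t[:,None])).T;return q[:,:2]/q[:,2:]
def st():
    s=ctrl.get_state();print("t",round(float(s['time']),2),"p",np.round(s['position'],4),"rv",np.round(s['tool_rot'],3),"F",np.round(s['ft_force'],1),"M",np.round(s['torque'],2),"w",round(float(s['grip_width'])*87,1),"q",np.round(s['joint_positions'],2));return s
def plan(target,R=None):
    s=ctrl.get_state();R0=Ro.from_rotvec(s['tool_rot']);d=R0.inv().apply(np.array(target)-s['position'])
    out=[d]
    if R is not None: out.append((R0.inv()*R).as_rotvec())
    print("shift",np.round(d,4),"turn",np.round(out[1],4) if R is not None else "")
E
python3 - <<'E'
from h import *
c=camera_info("top");im=cv2.imread("pics/top0.png")
hsv=cv2.cvtColor(im,cv2.COLOR_BGR2HSV)
for p in [(310,226),(303,222),(225,205),(240,203),(192,188),(210,200),(318,186),(300,240)]: print(p,hsv[p[1],p[0]],im[p[1],p[0]])
for uv,z in [((310.5,219),.05),((233,203),.046),((193,189),.096),((274,181),.02),((146,175),.07),((146,183),.0)]: print(uv,ray(c,uv,z).round(4))
print(proj(c,[0.165,.629,.223]))
E
```

```text
(310, 226) [ 25 111 250] [141 232 250]
(303, 222) [ 14 155 249] [ 98 168 249]
(225, 205) [ 27 102 247] [148 237 247]
(240, 203) [ 23 124 251] [129 222 251]
(192, 188) [ 26 107 247] [143 232 247]
(210, 200) [ 11 145 200] [ 86 129 200]
(318, 186) [ 30 193 249] [ 61 249 248]
(300, 240) [ 13  97 200] [124 158 200]
(310.5, 219) [[ 0.4796 -0.2494  0.05  ]]
(233, 203) [[0.5365 0.0644 0.046 ]]
(193, 189) [[0.5695 0.2238 0.096 ]]
(274, 181) [[ 0.6544 -0.0989  0.02  ]]
(146, 175) [[0.6353 0.4283 0.07  ]]
(146, 183) [[0.6308 0.4441 0.    ]]
[[ 57.09937304 277.48035185]]
```

Run:
```python
from h import *
s=st();c=camera_info("wrist");R0=Ro.from_rotvec(s['tool_rot']).as_matrix()
C=-np.array(c['R']).T@np.array(c['t']);print("cam in tool",R0.T@(C-s['position']));print((np.array(c['R'])@R0).round(3),c['intrinsics'])
plan([0.5,0.1,0.26])
for n,b in [("tool axes",R0)]:print(b.round(3))
```

```text
t 0.1 p [0.165  0.6282 0.2216] rv [-4.020e-01 -3.116e+00  3.000e-03] F [0.2 0.5 1.2] M [-0.04 -0.03 -0.01] w 86.7 q [-1.3   0.32 -0.07  1.45  0.02  1.37 -0.06]
cam in tool [ 0.0821014   0.00057062 -0.16245827]
[[-0.001  1.     0.001]
 [-0.955 -0.001 -0.296]
 [-0.296 -0.001  0.955]] [[282.79960725   0.         260.86476145]
 [  0.         282.79960725 199.15604942]
 [  0.           0.           1.        ]]
shift [-0.4581 -0.4259 -0.0377] turn 
[[-0.967  0.254 -0.   ]
 [ 0.254  0.967 -0.002]
 [-0.    -0.002 -1.   ]]
```

carry_out --commands '[{"tx":-0.04,"ty":-0.037,"tz":-0.038},{"tx":-0.08,"ty":-0.074,"tz":-0.038},{"tx":-0.12,"ty":-0.111,"tz":-0.038},{"tx":-0.16,"ty":-0.149,"tz":-0.038},{"tx":-0.2,"ty":-0.186,"tz":-0.038},{"tx":-0.24,"ty":-0.223,"tz":-0.038},{"tx":-0.28,"ty":-0.26,"tz":-0.038},{"tx":-0.32,"ty":-0.298,"tz":-0.038},{"tx":-0.36,"ty":-0.335,"tz":-0.038},{"tx":-0.4,"ty":-0.372,"tz":-0.038},{"tx":-0.44,"ty":-0.41,"tz":-0.038},{"tx":-0.458,"ty":-0.426,"tz":-0.038}]'

```text
invalid input
```

Run:
```python
from h import *
import json
s=st();c=camera_info("wrist");cv2.imwrite("pics/w1.png",get_image("wrist")[:,:,::-1])
np.savez("w1.npz",**c)
```

```text
t 0.1 p [0.165  0.6282 0.2216] rv [-4.020e-01 -3.116e+00  3.000e-03] F [0.2 0.5 1.2] M [-0.04 -0.03 -0.01] w 86.7 q [-1.3   0.32 -0.07  1.45  0.02  1.37 -0.06]
```

View pics/w1.png

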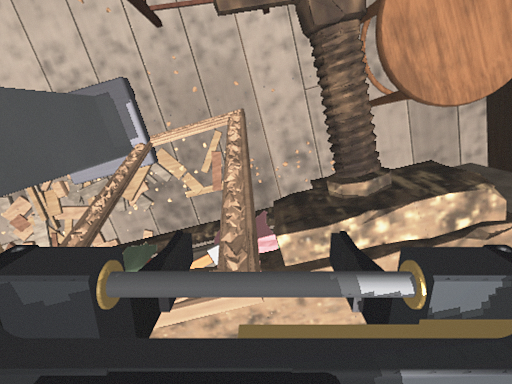

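The call was refused, so a row probably needs every field.

carry_out --commands '[{"tx":-0.05,"ty":-0.036,"tz":-0.04,"rx":0,"ry":0,"rz":0,"jaw":1},{"tx":-0.1,"ty":-0.072,"tz":-0.04,"rx":0,"ry":0,"rz":0,"jaw":1},{"tx":-0.15,"ty":-0.109,"tz":-0.04,"rx":0,"ry":0,"rz":0,"jaw":1},{"tx":-0.2,"ty":-0.145,"tz":-0.04,"rx":0,"ry":0,"rz":0,"jaw":1},{"tx":-0.25,"ty":-0.181,"tz":-0.04,"rx":0,"ry":0,"rz":0,"jaw":1},{"tx":-0.3,"ty":-0.217,"tz":-0.04,"rx":0,"ry":0,"rz":0,"jaw":1},{"tx":-0.35,"ty":-0.253,"tz":-0.04,"rx":0,"ry":0,"rz":0,"jaw":1},{"tx":-0.4,"ty":-0.29,"tz":-0.04,"rx":0,"ry":0,"rz":0,"jaw":1},{"tx":-0.45,"ty":-0.326,"tz":-0.04,"rx":0,"ry":0,"rz":0,"jaw":1},{"tx":-0.5,"ty":-0.362,"tz":-0.04,"rx":0,"ry":0,"rz":0,"jaw":1},{"tx":-0.55,"ty":-0.4,"tz":-0.04,"rx":0,"ry":0,"rz":0,"jaw":1},{"tx":-0.555,"ty":-0.402,"tz":-0.04,"rx":0,"ry":0,"rz":0,"jaw":1}]' --grip_force 25

```text
time: 1.65
position: [0.6017, 0.0924, 0.2622]
tool_rot: [0.416, 3.113, -0.005]
ft_force: [0.3, 0.7, -1.7]
grip_width: 1.001
```

Run:
```python
from h import *
s=st();c=camera_info("wrist");cv2.imwrite("pics/w2.png",get_image("wrist")[:,:,::-1])
np.savez("w2.npz",**c)
```

```text
t 1.65 p [0.6017 0.0924 0.2622] rv [ 0.416  3.113 -0.005] F [ 0.3  0.7 -1.7] M [-0.04  0.01  0.  ] w 87.1 q [-0.57  0.23  0.45  1.52 -0.09  1.42  1.18]
```

View pics/w2.png

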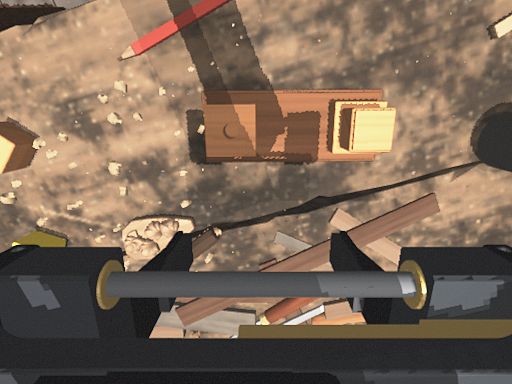

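The wrist view shows the stand: empty block at about (230,131) with the hole in shadow, and the fitted foot at (370,128). I'll enlarge it.

Run:
```python
from h import *
im=cv2.imread("pics/w2.png")[80:175,180:405]
o=cv2.convertScaleAbs(cv2.resize(im,None,fx=3.5,fy=3.5,interpolation=cv2.INTER_CUBIC),alpha=1.2,beta=15)
cv2.imwrite("pics/w2c.png",o)
```

```text
(no output)
```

View pics/w2c.png

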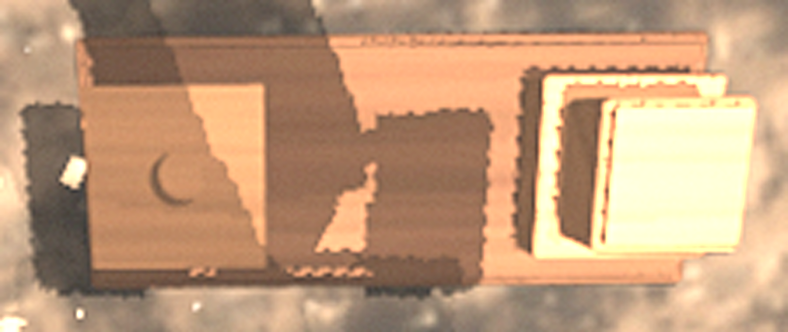

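Run:
```python
from h import *
c=dict(np.load("w2.npz"))
f=lambda p:(np.array(p)+.5)/3.5-.5+[180,80]
P=ray(c,f([(90,85),(265,84),(266,268),(91,268)]),.046);print(P.round(4),P.mean(0).round(4))
for i in range(4): d=P[(i+1)%4]-P[i];print(np.linalg.norm(d).round(4),np.degrees(np.arctan2(d[1],d[0])).round(2))
print("hole",ray(c,f([(176,179)]),.046).round(4))
Q=ray(c,f([(80,37),(707,34)]),.014);d=Q[1]-Q[0];print("board top edge",Q.round(4),np.linalg.norm(d),np.degrees(np.arctan2(d[1],d[0])))
Q=ray(c,f([(92,290),(683,283)]),.014);d=Q[1]-Q[0];print(Q.round(4),np.linalg.norm(d),np.degrees(np.arctan2(d[1],d[0])))
T=ray(c,f([(610,98),(753,98),(740,250),(600,248)]),.096);print("fitted",T.round(4),T.mean(0))
for i in range(4): d=T[(i+1)%4]-T[i];print(np.linalg.norm(d).round(4),np.degrees(np.arctan2(d[1],d[0])).round(2))
```

```text
[[0.4953 0.048  0.046 ]
 [0.5117 0.1094 0.046 ]
 [0.5761 0.0918 0.046 ]
 [0.5585 0.0272 0.046 ]] [0.5354 0.0691 0.046 ]
0.0635 75.03
0.0667 -15.28
0.067 -105.25
0.0665 161.71
hole [[0.5353 0.0684 0.046 ]]
board top edge [[0.4752 0.0443 0.014 ]
 [0.5382 0.2788 0.014 ]] 0.2428752666277767 74.96398355210852
[[0.5703 0.0172 0.014 ]
 [0.6322 0.2556 0.014 ]] 0.2462651773597898 75.44169603339536
fitted [[0.5459 0.214  0.096 ]
 [0.5577 0.2574 0.096 ]
 [0.6044 0.2472 0.096 ]
 [0.5916 0.2029 0.096 ]] [0.57489419 0.23038376 0.096     ]
0.045 74.72
0.0477 -12.36
0.0462 -106.06
0.0471 166.32
```

carry_out --commands '[{"tx":-0.006,"ty":-0.05,"tz":0,"rx":0,"ry":0,"rz":0,"jaw":1},{"tx":-0.012,"ty":-0.1,"tz":0,"rx":0,"ry":0,"rz":0,"jaw":1},{"tx":-0.018,"ty":-0.15,"tz":0,"rx":0,"ry":0,"rz":0,"jaw":1},{"tx":-0.024,"ty":-0.2,"tz":0,"rx":0,"ry":0,"rz":0,"jaw":1},{"tx":-0.03,"ty":-0.25,"tz":0,"rx":0,"ry":0,"rz":0,"jaw":1},{"tx":-0.036,"ty":-0.3,"tz":0,"rx":0,"ry":0,"rz":0,"jaw":1},{"tx":-0.036,"ty":-0.32,"tz":0,"rx":0,"ry":0,"rz":0,"jaw":1},{"tx":-0.036,"ty":-0.32,"tz":0,"rx":0,"ry":0,"rz":0,"jaw":1}]'

```text
time: 2.7
position: [0.5529, -0.2198, 0.2625]
tool_rot: [-0.405, -3.115, -0.001]
ft_force: [-0.9, -0.3, -0.2]
grip_width: 1.0
```

Run:
```python
from h import *
s=st();c=camera_info("wrist");im=get_image("wrist")[:,:,::-1];cv2.imwrite("pics/w3.png",im)
np.savez("w3.npz",**c)
p=proj(c,[.48,-.25,.05])[0];print(p);x,y=[int(max(60,v)) for v in p]
x0,y0=x-60,y-60
print(x0,y0)
cv2.imwrite("pics/w3c.png",cv2.resize(im[y0:y0+120,x0:x0+120],(600,600),interpolation=cv2.INTER_CUBIC))
```

```text
t 2.7 p [ 0.5529 -0.2198  0.2625] rv [-4.050e-01 -3.115e+00 -1.000e-03] F [-0.9 -0.3 -0.2] M [-0.   -0.   -0.02] w 87.0 q [-0.21  0.21  0.64  1.56 -0.13  1.42  1.75]
[223.35270606 127.27379344]
163 67
```

View pics/w3.png

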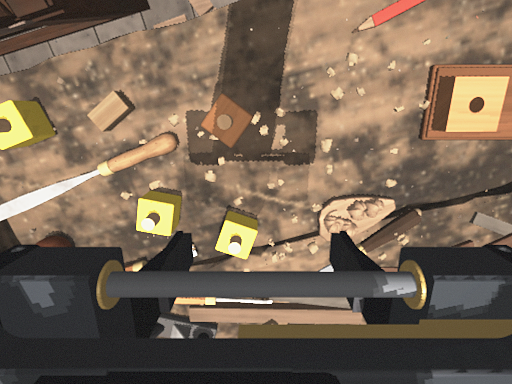

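View pics/w3c.png

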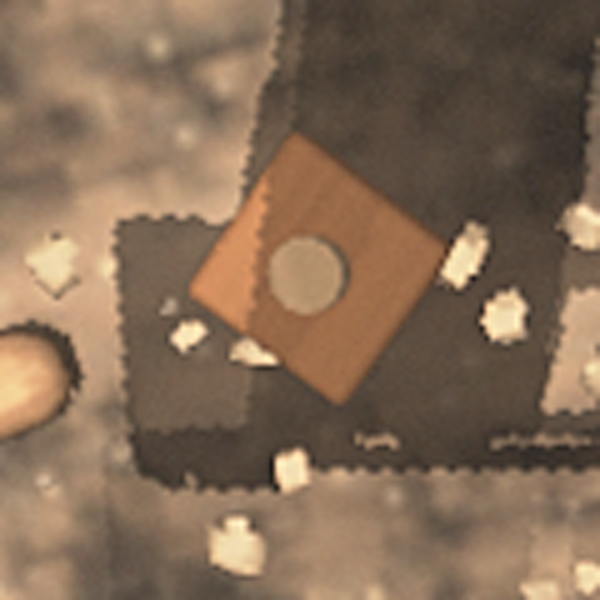

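Run:
```python
from h import *
c=dict(np.load("w3.npz"))
f=lambda p:(np.array(p)+.5)/5-.5+[163,67]
P=ray(c,f([(297,133),(443,250),(340,403),(190,290)]),.05);print(P.round(4),P.mean(0).round(4))
for i in range(4): d=P[(i+1)%4]-P[i];print(np.linalg.norm(d).round(4),np.degrees(np.arctan2(d[1],d[0])).round(2))
print("spigot",ray(c,f([(308,274)]),.074).round(4))
print("hole",ray(c,[(477,105)],.046).round(4))
print(ray(c,[(445,77),(502,74),(511,130),(444,131)],.046).round(4))
im=cv2.imread("pics/w3.png")[55:150,410:512]
cv2.imwrite("pics/w3h.png",cv2.resize(im,None,fx=6,fy=6,interpolation=cv2.INTER_CUBIC))
```

```text
[[ 0.4402 -0.2395  0.05  ]
 [ 0.4765 -0.2119  0.05  ]
 [ 0.5067 -0.2483  0.05  ]
 [ 0.4693 -0.2772  0.05  ]] [ 0.4732 -0.2442  0.05  ]
0.0456 37.36
0.0473 -50.28
0.0473 -142.24
0.0476 127.65
spigot [[ 0.4733 -0.2437  0.074 ]]
hole [[0.5365 0.0694 0.046 ]]
[[0.4926 0.0323 0.046 ]
 [0.5072 0.1005 0.046 ]
 [0.5795 0.1111 0.046 ]
 [0.5584 0.0265 0.046 ]]
```

View pics/w3h.png

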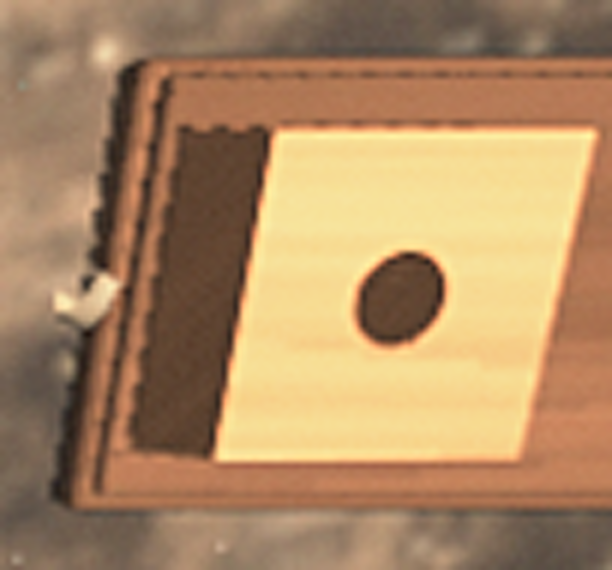

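Run:
```python
from h import *
s=st();plan([.4733,-.244,.20])
print(Ro.from_rotvec(s['tool_rot']).as_matrix().round(3))
```

```text
t 2.75 p [ 0.5536 -0.218   0.2624] rv [-4.010e-01 -3.116e+00 -3.000e-03] F [0.1 0.  0.5] M [-0.02 -0.03  0.06] w 87.1 q [-0.21  0.21  0.64  1.56 -0.13  1.42  1.75]
shift [ 0.0711 -0.0456  0.0623] turn 
[[-0.967  0.253  0.   ]
 [ 0.253  0.967  0.002]
 [ 0.     0.002 -1.   ]]
```

carry_out --commands '[{"tx":0.035,"ty":-0.02,"tz":0,"rx":0,"ry":0,"rz":0.18,"jaw":1},{"tx":0.071,"ty":-0.046,"tz":0,"rx":0,"ry":0,"rz":0.36,"jaw":1},{"tx":0.071,"ty":-0.046,"tz":0,"rx":0,"ry":0,"rz":0.54,"jaw":1},{"tx":0.071,"ty":-0.046,"tz":0,"rx":0,"ry":0,"rz":0.72,"jaw":1},{"tx":0.071,"ty":-0.046,"tz":0,"rx":0,"ry":0,"rz":0.9,"jaw":1},{"tx":0.071,"ty":-0.046,"tz":0,"rx":0,"ry":0,"rz":1.08,"jaw":1},{"tx":0.071,"ty":-0.046,"tz":0,"rx":0,"ry":0,"rz":1.26,"jaw":1},{"tx":0.071,"ty":-0.046,"tz":0,"rx":0,"ry":0,"rz":1.44,"jaw":1},{"tx":0.071,"ty":-0.046,"tz":0,"rx":0,"ry":0,"rz":1.62,"jaw":1},{"tx":0.071,"ty":-0.046,"tz":0,"rx":0,"ry":0,"rz":1.8,"jaw":1},{"tx":0.071,"ty":-0.046,"tz":0,"rx":0,"ry":0,"rz":1.98,"jaw":1},{"tx":0.071,"ty":-0.046,"tz":0,"rx":0,"ry":0,"rz":2.16,"jaw":1}]'

```text
time: 4.25
position: [0.4743, -0.243, 0.2625]
tool_rot: [-2.937, -1.112, -0.001]
ft_force: [-0.3, -1.3, 0.5]
grip_width: 0.999
```

Run:
```python
from h import *
s=st()
g=np.radians(38-180);y=np.array([np.cos(g),np.sin(g),0]);z=np.array([0,0,-1.]);x=np.cross(y,z)
plan([.4733,-.244,.16],Ro.from_matrix(np.c_[x,y,z]))
```

```text
t 4.25 p [ 0.4743 -0.243   0.2625] rv [-2.937e+00 -1.112e+00 -1.000e-03] F [-0.3 -1.3  0.5] M [-0.08  0.12 -0.02] w 86.9 q [-0.3   0.05  0.76  1.7  -0.03  1.4  -0.39]
shift [-0.0015  0.0002  0.1025] turn [-1.5000e-03 -3.0000e-04  1.6313e+00]
```

carry_out --commands '[{"tx":-0.001,"ty":0,"tz":0.02,"rx":0,"ry":0,"rz":0.18,"jaw":1},{"tx":-0.001,"ty":0,"tz":0.04,"rx":0,"ry":0,"rz":0.36,"jaw":1},{"tx":-0.001,"ty":0,"tz":0.06,"rx":0,"ry":0,"rz":0.54,"jaw":1},{"tx":-0.001,"ty":0,"tz":0.08,"rx":0,"ry":0,"rz":0.72,"jaw":1},{"tx":-0.001,"ty":0,"tz":0.1,"rx":0,"ry":0,"rz":0.9,"jaw":1},{"tx":-0.001,"ty":0,"tz":0.1,"rx":0,"ry":0,"rz":1.08,"jaw":1},{"tx":-0.001,"ty":0,"tz":0.1,"rx":0,"ry":0,"rz":1.26,"jaw":1},{"tx":-0.001,"ty":0,"tz":0.1,"rx":0,"ry":0,"rz":1.44,"jaw":1},{"tx":-0.001,"ty":0,"tz":0.1,"rx":0,"ry":0,"rz":1.63,"jaw":1},{"tx":-0.001,"ty":0,"tz":0.1,"rx":0,"ry":0,"rz":1.63,"jaw":1}]'

```text
time: 5.5
position: [0.4734, -0.2441, 0.1624]
tool_rot: [-2.828, 1.365, 0.001]
ft_force: [0.2, 0.0, -0.2]
grip_width: 0.999
```

Run:
```python
from h import *
s=st();c=camera_info("wrist")
g=np.radians(38-180);y=np.array([np.cos(g),np.sin(g),0]);z=np.array([0,0,-1.]);x=np.cross(y,z)
plan([.4733,-.244,.014],Ro.from_matrix(np.c_[x,y,z]))
cv2.imwrite("pics/w4.png",get_image("wrist")[:,:,::-1])
```

```text
t 5.5 p [ 0.4734 -0.2441  0.1624] rv [-2.828e+00  1.365e+00  1.000e-03] F [ 0.2  0.  -0.2] M [-0.    0.16  0.05] w 86.9 q [-0.38  0.14  0.88  1.85 -0.12  1.21 -1.93]
shift [-0.000e+00  1.000e-04  1.484e-01] turn [-0.0008  0.0009  0.0085]
```

View pics/w4.png

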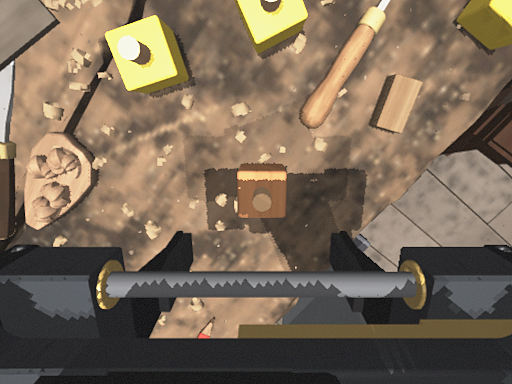

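The foot is centred and square between the open fingers, at (262,192). Descending and gripping.

carry_out --commands '[{"tx":0,"ty":0,"tz":0.05,"rx":0,"ry":0,"rz":0,"jaw":1},{"tx":0,"ty":0,"tz":0.09,"rx":0,"ry":0,"rz":0,"jaw":1},{"tx":0,"ty":0,"tz":0.12,"rx":0,"ry":0,"rz":0,"jaw":1},{"tx":0,"ty":0,"tz":0.137,"rx":0,"ry":0,"rz":0,"jaw":1},{"tx":0,"ty":0,"tz":0.147,"rx":0,"ry":0,"rz":0,"jaw":1},{"tx":0,"ty":0,"tz":0.147,"rx":0,"ry":0,"rz":0,"jaw":0.8},{"tx":0,"ty":0,"tz":0.147,"rx":0,"ry":0,"rz":0,"jaw":0.65},{"tx":0,"ty":0,"tz":0.147,"rx":0,"ry":0,"rz":0,"jaw":0.5},{"tx":0,"ty":0,"tz":0.147,"rx":0,"ry":0,"rz":0,"jaw":0.4},{"tx":0,"ty":0,"tz":0.147,"rx":0,"ry":0,"rz":0,"jaw":0.4}]' --grip_force 25

```text
time: 6.8
position: [0.4729, -0.2467, 0.016]
tool_rot: [-2.825, 1.373, -0.002]
ft_force: [0.4, 1.1, 3.4]
grip_width: 0.571
```

Run:
```python
from h import *
s=st();print(Ro.from_rotvec(s['tool_rot']).as_matrix().round(3))
```

```text
t 6.8 p [ 0.4729 -0.2467  0.016 ] rv [-2.825e+00  1.373e+00 -2.000e-03] F [0.4 1.1 3.4] M [0.14 0.08 0.01] w 49.7 q [-0.27  0.36  0.81  1.98 -0.32  0.93 -1.77]
[[ 0.618 -0.786  0.001]
 [-0.786 -0.618  0.   ]
 [ 0.001 -0.001 -1.   ]]
```

Run:
```python
from h import *
c=dict(np.load("w3.npz"));print("carving",ray(c,[(320,215),(326,235),(360,195),(395,200),(370,228)],.02).round(3).tolist())
print("pencil",ray(c,[(362,27),(425,0)],.0).round(3).tolist())
g=np.radians(75-180);y=np.array([np.cos(g),np.sin(g),0]);z=np.array([0,0,-1.]);x=np.cross(y,z)
R=Ro.from_matrix(np.c_[x,y,z])
plan([.54,-.105,.15],R)
```

```text
carving [[0.643, -0.15, 0.02], [0.678, -0.147, 0.02], [0.627, -0.086, 0.02], [0.648, -0.036, 0.02], [0.683, -0.079, 0.02]]
pencil [[0.405, -0.042, 0.0], [0.395, 0.042, 0.0]]
shift [-0.0699 -0.1405 -0.1339] turn [-0.0008 -0.001  -0.6431]
```

carry_out --commands '[{"tx":0,"ty":0,"tz":-0.03,"rx":0,"ry":0,"rz":0,"jaw":0.4},{"tx":0,"ty":0,"tz":-0.07,"rx":0,"ry":0,"rz":0,"jaw":0.4},{"tx":-0.015,"ty":-0.03,"tz":-0.11,"rx":0,"ry":0,"rz":-0.15,"jaw":0.4},{"tx":-0.035,"ty":-0.07,"tz":-0.134,"rx":0,"ry":0,"rz":-0.3,"jaw":0.4},{"tx":-0.055,"ty":-0.11,"tz":-0.134,"rx":0,"ry":0,"rz":-0.45,"jaw":0.4},{"tx":-0.07,"ty":-0.14,"tz":-0.134,"rx":0,"ry":0,"rz":-0.6,"jaw":0.4},{"tx":-0.07,"ty":-0.14,"tz":-0.134,"rx":0,"ry":0,"rz":-0.643,"jaw":0.4},{"tx":-0.07,"ty":-0.14,"tz":-0.134,"rx":0,"ry":0,"rz":-0.643,"jaw":0.4}]'

```text
time: 7.8
position: [0.5388, -0.1052, 0.1492]
tool_rot: [3.114, -0.411, -0.001]
ft_force: [-0.3, -1.0, -0.8]
grip_width: 0.572
```

carry_out --commands '[{"tx":0,"ty":0,"tz":0,"rx":0,"ry":0.15,"rz":0,"jaw":0.4},{"tx":0,"ty":0,"tz":0,"rx":0,"ry":0.3,"rz":0,"jaw":0.4},{"tx":0,"ty":0,"tz":0,"rx":0,"ry":0.45,"rz":0,"jaw":0.4},{"tx":0,"ty":0,"tz":0,"rx":0,"ry":0.6,"rz":0,"jaw":0.4},{"tx":0,"ty":0,"tz":0,"rx":0,"ry":0.75,"rz":0,"jaw":0.4},{"tx":0,"ty":0,"tz":0,"rx":0,"ry":0.9,"rz":0,"jaw":0.4},{"tx":0,"ty":0,"tz":0,"rx":0,"ry":1.05,"rz":0,"jaw":0.4},{"tx":0,"ty":0,"tz":0,"rx":0,"ry":1.05,"rz":0,"jaw":0.4}]'

```text
time: 8.8
position: [0.5665, -0.1113, 0.1855]
tool_rot: [2.693, -0.38, 1.293]
ft_force: [0.6, -0.6, 0.7]
grip_width: 0.574
```

Run:
```python
from h import *
s=st();print(Ro.from_rotvec(s['tool_rot']).as_matrix().round(3))
cv2.imwrite("pics/w5.png",get_image("wrist")[:,:,::-1])
cv2.imwrite("pics/s5.png",cv2.resize(get_image("scene")[100:300,120:400,::-1],None,fx=2.8,fy=2.8))
```

```text
t 8.8 p [ 0.5665 -0.1113  0.1855] rv [ 2.693 -0.38   1.293] F [ 0.6 -0.6  0.7] M [ 0.14  0.97 -0.09] w 49.9 q [ 0.42 -0.3  -0.36  2.44  0.75  0.15 -2.52]
[[ 0.601 -0.28   0.748]
 [-0.169 -0.96  -0.224]
 [ 0.781  0.008 -0.625]]
```

View pics/s5.png

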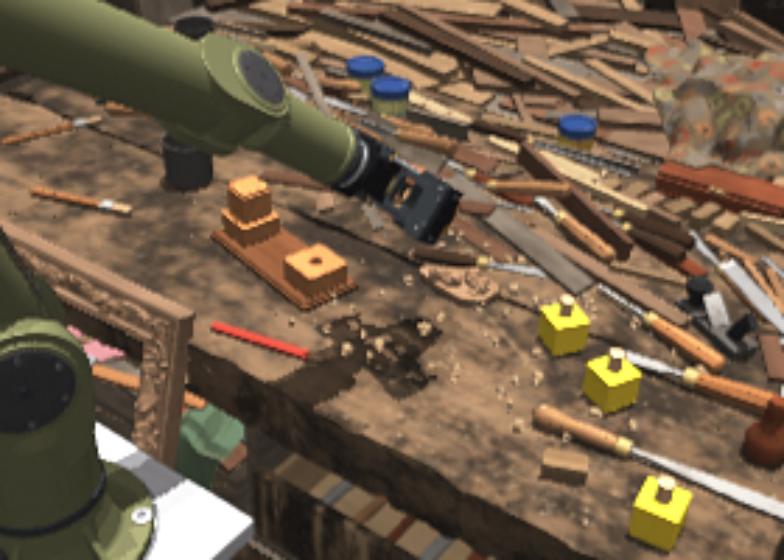

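View pics/w5.png

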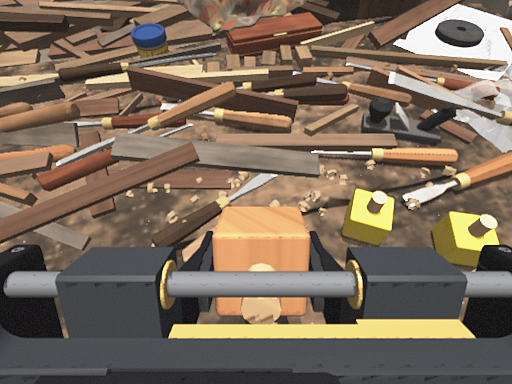

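Tilting outward stops at about 51° on joint limits (q2, q4, q6). Tilting sideways, with the jaws radial and the tool pointing left, should have more room, so I'm switching to that.

```bash
cat >> h.py <<'E'
def tool(head,tilt):
    # tool x heading (deg) when upright, tilt deg = rotation about tool y (z towards x)
    g=np.radians(head);x=np.array([np.cos(g),np.sin(g),0]);z=np.array([0,0,-1.]);y=np.cross(z,x)
    return Ro.from_matrix(np.c_[x,y,z])*Ro.from_rotvec([0,np.radians(tilt),0])
E
python3 - <<'E'
from h import *
plan([.495,-.13,.16],tool(75,0)); plan([.495,-.13,.16],tool(75,40))
E
```

```text
shift [-0.0585  0.0357 -0.0334] turn [ 0.7163 -0.6811 -1.472 ]
shift [-0.0585  0.0357 -0.0334] turn [ 1.1473 -0.1417 -1.1099]
```

Run:
```python
from h import *
Rc=tool(-15,60.2);d=np.array([.495,-.13,.16])-[.54,-.105,.15]
print(Rc.inv().apply(d).round(3),(Rc.inv()*tool(75,0)).as_rotvec().round(3))
```

```text
[-0.01   0.036 -0.037] [ 0.818 -0.818 -1.411]
```

carry_out --commands '[{"tx":-0.001,"ty":0.004,"tz":-0.004,"rx":0.08,"ry":-0.08,"rz":-0.14,"jaw":0.4},{"tx":-0.002,"ty":0.007,"tz":-0.007,"rx":0.16,"ry":-0.16,"rz":-0.28,"jaw":0.4},{"tx":-0.003,"ty":0.011,"tz":-0.011,"rx":0.24,"ry":-0.24,"rz":-0.42,"jaw":0.4},{"tx":-0.004,"ty":0.014,"tz":-0.014,"rx":0.32,"ry":-0.32,"rz":-0.56,"jaw":0.4},{"tx":-0.005,"ty":0.018,"tz":-0.018,"rx":0.4,"ry":-0.4,"rz":-0.7,"jaw":0.4},{"tx":-0.006,"ty":0.022,"tz":-0.022,"rx":0.49,"ry":-0.49,"rz":-0.84,"jaw":0.4},{"tx":-0.007,"ty":0.025,"tz":-0.025,"rx":0.57,"ry":-0.57,"rz":-0.98,"jaw":0.4},{"tx":-0.008,"ty":0.029,"tz":-0.029,"rx":0.65,"ry":-0.65,"rz":-1.12,"jaw":0.4},{"tx":-0.009,"ty":0.032,"tz":-0.032,"rx":0.73,"ry":-0.73,"rz":-1.26,"jaw":0.4},{"tx":-0.01,"ty":0.036,"tz":-0.037,"rx":0.818,"ry":-0.818,"rz":-1.411,"jaw":0.4},{"tx":-0.01,"ty":0.036,"tz":-0.037,"rx":0.818,"ry":-0.818,"rz":-1.411,"jaw":0.4},{"tx":-0.01,"ty":0.036,"tz":-0.037,"rx":0.818,"ry":-0.818,"rz":-1.411,"jaw":0.4}]'

```text
time: 10.4
position: [0.5235, -0.1335, 0.2016]
tool_rot: [-2.439, -1.785, 0.117]
ft_force: [0.4, -0.5, -1.4]
grip_width: 0.574
```

Run:
```python
from h import *
s=st();print(Ro.from_rotvec(s['tool_rot']).as_matrix().round(3))
plan([.495,-.13,.12],tool(75,0))
```

```text
t 10.4 p [ 0.5235 -0.1335  0.2016] rv [-2.439 -1.785  0.117] F [ 0.4 -0.5 -1.4] M [-0.18 -0.13  0.03] w 50.0 q [-0.19  0.22  0.47  1.65 -0.11  1.43 -0.01]
[[ 0.303  0.944 -0.131]
 [ 0.953 -0.299  0.049]
 [ 0.007 -0.14  -0.99 ]]
shift [-0.0059 -0.0165  0.0847] turn [-0.1402 -0.01   -0.0455]
```

carry_out --commands '[{"tx":-0.006,"ty":-0.016,"tz":0.04,"rx":-0.14,"ry":-0.01,"rz":-0.045,"jaw":0.4},{"tx":-0.006,"ty":-0.016,"tz":0.085,"rx":-0.14,"ry":-0.01,"rz":-0.045,"jaw":0.4},{"tx":-0.006,"ty":-0.016,"tz":0.085,"rx":-0.14,"ry":-0.01,"rz":-0.045,"jaw":0.4}]'

```text
time: 10.78
position: [0.492, -0.1294, 0.1161]
tool_rot: [-2.495, -1.902, 0.006]
ft_force: [1.0, -0.2, 0.6]
grip_width: 0.572
```

carry_out --commands '[{"tx":0,"ty":0,"tz":0,"rx":0,"ry":0.17,"rz":0,"jaw":0.4},{"tx":0,"ty":0,"tz":0,"rx":0,"ry":0.34,"rz":0,"jaw":0.4},{"tx":0,"ty":0,"tz":0,"rx":0,"ry":0.51,"rz":0,"jaw":0.4},{"tx":0,"ty":0,"tz":0,"rx":0,"ry":0.68,"rz":0,"jaw":0.4},{"tx":0,"ty":0,"tz":0,"rx":0,"ry":0.85,"rz":0,"jaw":0.4},{"tx":0,"ty":0,"tz":0,"rx":0,"ry":0.98,"rz":0,"jaw":0.4},{"tx":0,"ty":0,"tz":0,"rx":0,"ry":0.98,"rz":0,"jaw":0.4},{"tx":0,"ty":0,"tz":0,"rx":0,"ry":0.98,"rz":0,"jaw":0.4}]'

```text
time: 11.78
position: [0.4969, -0.1318, 0.1203]
tool_rot: [-1.88, -1.439, -1.003]
ft_force: [-0.1, 0.2, -0.6]
grip_width: 0.573
```

Run:
```python
from h import *
s=st();R=Ro.from_rotvec(s['tool_rot']).as_matrix();print(R.round(3))
print("tilt",np.degrees(np.arccos(-R[2,2])))
plan([.495,-.13,.06],tool(75,56))
print("grasp",(s['position']-.019*R[:,2]).round(4))
cv2.imwrite("pics/w6.png",get_image("wrist")[:,:,::-1])
cv2.imwrite("pics/s6.png",cv2.resize(get_image("scene")[100:300,120:400,::-1],None,fx=2.8,fy=2.8))
```

```text
t 11.78 p [ 0.4969 -0.1318  0.1203] rv [-1.88  -1.439 -1.003] F [-0.1  0.2 -0.6] M [-1.19  0.39 -0.03] w 49.8 q [ 0.34  0.51  0.5   1.85 -0.98  1.62  0.97]
[[ 0.143  0.964  0.224]
 [ 0.543 -0.265  0.797]
 [ 0.827  0.007 -0.561]]
tilt 55.84309086819933
shift [-0.0492 -0.0028  0.0349] turn [0.0097 0.0028 0.0024]
grasp [ 0.4927 -0.147   0.131 ]
```

View pics/s6.png

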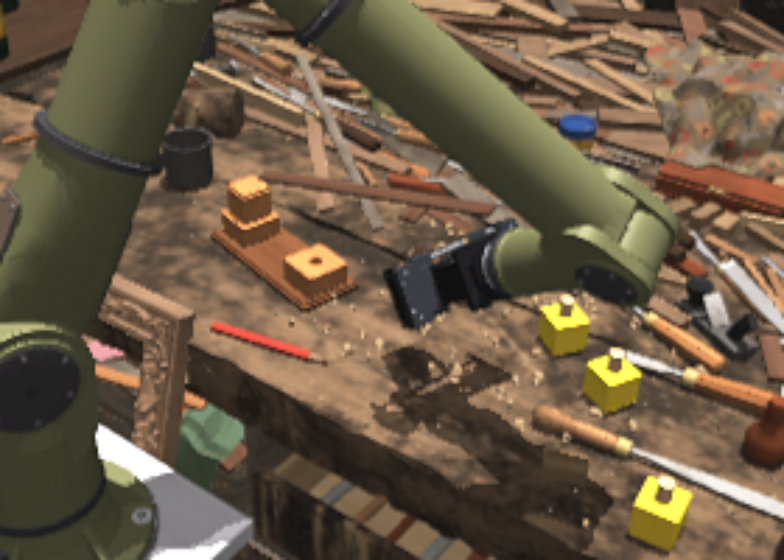

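View pics/w6.png

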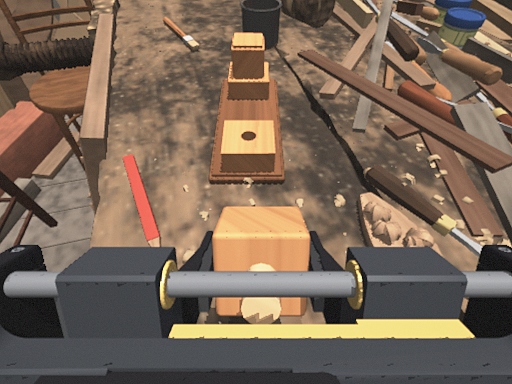

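Run:
```python
from h import *
c=camera_info("scene");s=st();R=Ro.from_rotvec(s['tool_rot']).as_matrix()
for L in(.1,.2,.25,.3,.35):
    X=s['position']-L*R[:,2];print(L,X.round(3),((proj(c,X)[0]-[120,100])*2.8).round())
t=camera_info("top")
print(ray(t,[(318,184),(344,199),(380,240)],.05).round(3))
```

```text
t 11.88 p [ 0.4967 -0.1309  0.1208] rv [-1.879 -1.439 -1.004] F [ 0.2  0.6 -1.1] M [-1.24  0.39  0.  ] w 50.1 q [ 0.34  0.51  0.5   1.85 -0.98  1.62  0.97]
0.1 [ 0.474 -0.211  0.177] [458. 270.]
0.2 [ 0.452 -0.29   0.233] [511. 262.]
0.25 [ 0.441 -0.33   0.261] [540. 258.]
0.3 [ 0.43  -0.37   0.289] [571. 253.]
0.35 [ 0.419 -0.41   0.317] [605. 248.]
[[ 0.635 -0.28   0.05 ]
 [ 0.572 -0.385  0.05 ]
 [ 0.404 -0.521  0.05 ]]
```

carry_out --commands '[{"tx":-0.03,"ty":0,"tz":0.02,"rx":0,"ry":0,"rz":0,"jaw":0.4},{"tx":-0.055,"ty":0,"tz":0.037,"rx":0,"ry":0,"rz":0,"jaw":0.4},{"tx":-0.07,"ty":0,"tz":0.047,"rx":0,"ry":0,"rz":0,"jaw":0.4},{"tx":-0.07,"ty":0,"tz":0.047,"rx":0,"ry":0,"rz":0,"jaw":0.4}]'

```text
time: 12.38
position: [0.4956, -0.1309, 0.0345]
tool_rot: [-1.879, -1.433, -1.002]
ft_force: [0.6, -0.5, -0.9]
grip_width: 0.578
```

carry_out --commands '[{"tx":0,"ty":0,"tz":0,"rx":0,"ry":0,"rz":0,"jaw":0.4},{"tx":-0.004,"ty":0,"tz":0.0027,"rx":0,"ry":0,"rz":0,"jaw":0.4},{"tx":-0.007,"ty":0,"tz":0.0047,"rx":0,"ry":0,"rz":0,"jaw":0.4},{"tx":-0.009,"ty":0,"tz":0.006,"rx":0,"ry":0,"rz":0,"jaw":0.4},{"tx":-0.009,"ty":0,"tz":0.006,"rx":0,"ry":0,"rz":0,"jaw":0.4}]' --grip_force 5

```text
time: 13.0
position: [0.4962, -0.1316, 0.0257]
tool_rot: [-1.878, -1.432, -1.007]
ft_force: [-0.9, -0.1, 6.3]
grip_width: 0.576
```

Run:
```python
from h import *
s=st();R=Ro.from_rotvec(s['tool_rot']).as_matrix()
print("grasp",(s['position']-.019*R[:,2]).round(4),R[2].round(3))
cv2.imwrite("pics/w7.png",get_image("wrist")[:,:,::-1])
```

```text
t 13.0 p [ 0.4962 -0.1316  0.0257] rv [-1.878 -1.432 -1.007] F [-0.9 -0.1  6.3] M [0.02 0.18 0.08] w 50.1 q [ 0.38  0.67  0.46  1.86 -1.04  1.55  1.11]
grasp [ 0.4919 -0.1468  0.0362] [ 0.831  0.005 -0.556]
```

View pics/w7.png

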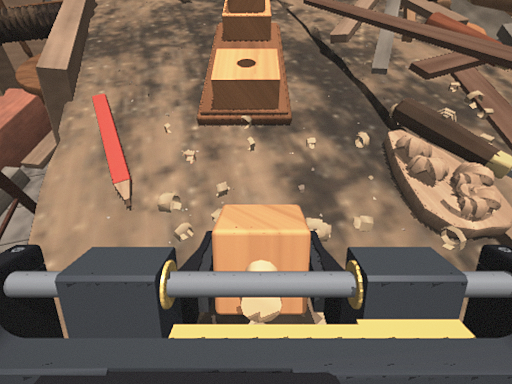

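Contact at the expected height, with 6 N up. Lowering on to let the foot pivot flat, then release.

carry_out --commands '[{"tx":-0.002,"ty":0,"tz":0.0013,"rx":0,"ry":0,"rz":0,"jaw":0.4},{"tx":-0.004,"ty":0,"tz":0.0027,"rx":0,"ry":0,"rz":0,"jaw":0.4},{"tx":-0.006,"ty":0,"tz":0.004,"rx":0,"ry":0,"rz":0,"jaw":0.4},{"tx":-0.008,"ty":0,"tz":0.0053,"rx":0,"ry":0,"rz":0,"jaw":0.4},{"tx":-0.008,"ty":0,"tz":0.0053,"rx":0,"ry":0,"rz":0,"jaw":0.4}]'

```text
time: 13.68
position: [0.4961, -0.132, 0.016]
tool_rot: [-1.878, -1.432, -1.007]
ft_force: [-0.2, -1.0, 5.9]
grip_width: 0.579
```

Run:
```python
from h import *
s=st()
cv2.imwrite("pics/w8.png",get_image("wrist")[:,:,::-1])
```

```text
t 13.68 p [ 0.4961 -0.132   0.016 ] rv [-1.878 -1.432 -1.007] F [-0.2 -1.   5.9] M [-0.03  0.19  0.2 ] w 50.3 q [ 0.38  0.69  0.46  1.86 -1.05  1.54  1.12]
```

View pics/w8.png

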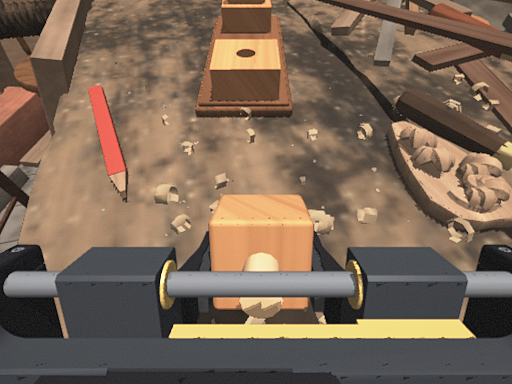

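carry_out --commands '[{"tx":0,"ty":0,"tz":0,"rx":0,"ry":0,"rz":0,"jaw":0.65},{"tx":0,"ty":0,"tz":0,"rx":0,"ry":0,"rz":0,"jaw":0.85},{"tx":0,"ty":0,"tz":0,"rx":0,"ry":0,"rz":0,"jaw":1},{"tx":0,"ty":0,"tz":0,"rx":0,"ry":0,"rz":0,"jaw":1},{"tx":0,"ty":0,"tz":0,"rx":0,"ry":0,"rz":0,"jaw":1}]'

```text
time: 14.35
position: [0.4955, -0.1318, 0.014]
tool_rot: [-1.88, -1.432, -1.002]
ft_force: [0.0, -0.3, 0.6]
grip_width: 0.97
```

Run:
```python
from h import *
s=st()
cv2.imwrite("pics/w9.png",get_image("wrist")[:,:,::-1])
```

```text
t 14.35 p [ 0.4955 -0.1318  0.014 ] rv [-1.88  -1.432 -1.002] F [ 0.  -0.3  0.6] M [-1.02  0.31 -0.03] w 84.4 q [ 0.38  0.69  0.46  1.86 -1.05  1.53  1.12]
```

View pics/w9.png

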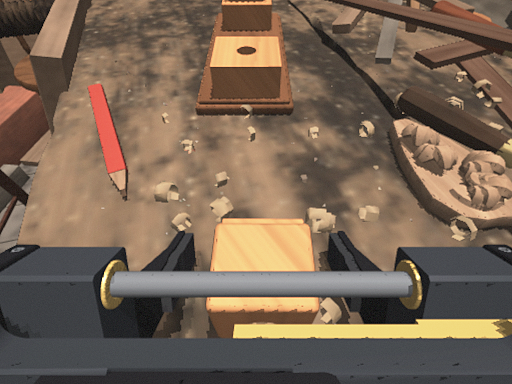

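carry_out --commands '[{"tx":0.025,"ty":0,"tz":-0.017,"rx":0,"ry":0,"rz":0,"jaw":1},{"tx":0.055,"ty":0,"tz":-0.037,"rx":0,"ry":0,"rz":0,"jaw":1},{"tx":0.09,"ty":0,"tz":-0.06,"rx":0,"ry":-0.1,"rz":0,"jaw":1},{"tx":0.12,"ty":0,"tz":-0.09,"rx":0,"ry":-0.28,"rz":0,"jaw":1},{"tx":0.125,"ty":0,"tz":-0.13,"rx":0,"ry":-0.46,"rz":0,"jaw":1},{"tx":0.125,"ty":0,"tz":-0.15,"rx":0,"ry":-0.64,"rz":0,"jaw":1},{"tx":0.125,"ty":0,"tz":-0.15,"rx":0,"ry":-0.82,"rz":0,"jaw":1},{"tx":0.125,"ty":0,"tz":-0.15,"rx":0,"ry":-0.98,"rz":0,"jaw":1},{"tx":0.125,"ty":0,"tz":-0.15,"rx":0,"ry":-0.98,"rz":0,"jaw":1}]'

```text
time: 15.52
position: [0.4816, -0.1799, 0.2019]
tool_rot: [2.491, 1.91, 0.003]
ft_force: [0.3, 0.4, -0.3]
grip_width: 1.0
```

Run:
```python
from h import *
s=st();c=camera_info("wrist");np.savez("w10.npz",**c)
cv2.imwrite("pics/w10.png",get_image("wrist")[:,:,::-1])
```

```text
t 15.53 p [ 0.4816 -0.1799  0.2019] rv [2.491 1.91  0.003] F [ 0.3  0.4 -0.3] M [-0.06  0.06 -0.01] w 87.0 q [-0.18  0.03  0.5   1.83 -0.02  1.28  0.06]
```

View pics/w10.png

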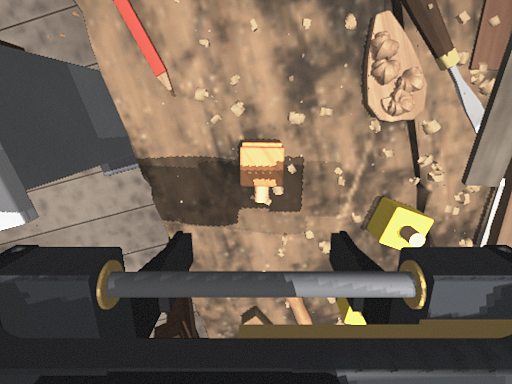

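Run:
```python
from h import *
im=cv2.imread("pics/w10.png")[130:220,220:310]
cv2.imwrite("pics/w10c.png",cv2.resize(im,(540,540),interpolation=cv2.INTER_CUBIC))
```

```text
(no output)
```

View pics/w10c.png

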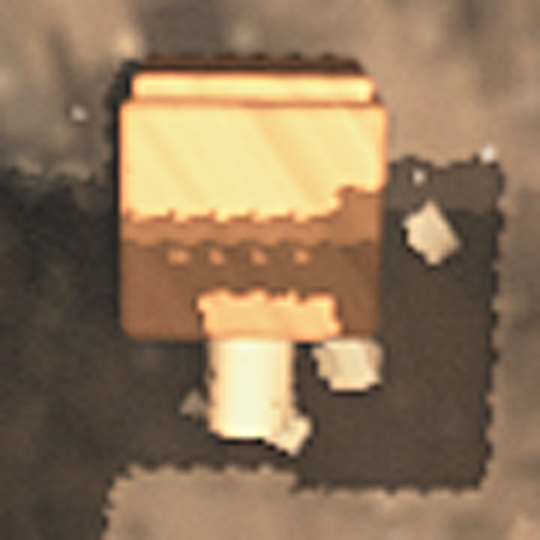

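Run:
```python
from h import *
c=dict(np.load("w10.npz"));f=lambda p:(np.array(p)+.5)/6-.5+[220,130]
P=ray(c,f([(122,102),(388,106),(381,338),(122,334)]),.05);print(P.round(4),P.mean(0).round(4))
for i in range(4): d=P[(i+1)%4]-P[i];print(np.linalg.norm(d).round(4),np.degrees(np.arctan2(d[1],d[0])).round(2))
S=ray(c,f([(252,340),(248,436)]),.032);print(S.round(4))
```

```text
[[ 0.4711 -0.1303  0.05  ]
 [ 0.5181 -0.1437  0.05  ]
 [ 0.5064 -0.1861  0.05  ]
 [ 0.4588 -0.1724  0.05  ]] [ 0.4886 -0.1582  0.05  ]
0.0488 -15.95
0.044 -105.41
0.0495 163.96
0.0439 73.67
[[ 0.4814 -0.1846  0.032 ]
 [ 0.4753 -0.2041  0.032 ]]
```

Run:
```python
from h import *
R=tool(74,-40);z=R.as_matrix()[:,2];g=np.array([.4894,-.1553,.028]);print((g+.019*z).round(4),(g+.019*z-.1*z).round(4))
plan(g+.019*z-.1*z,R)
```

```text
[ 0.486  -0.167   0.0134] [ 0.5038 -0.1053  0.09  ]
shift [0.0807 0.0018 0.1115] turn [ 0.0065 -0.6983  0.0109]
```

carry_out --commands '[{"tx":0.03,"ty":0,"tz":0.01,"rx":0,"ry":-0.17,"rz":0.01,"jaw":1},{"tx":0.06,"ty":0,"tz":0.03,"rx":0,"ry":-0.34,"rz":0.01,"jaw":1},{"tx":0.081,"ty":0.002,"tz":0.06,"rx":0,"ry":-0.51,"rz":0.01,"jaw":1},{"tx":0.081,"ty":0.002,"tz":0.09,"rx":0.006,"ry":-0.698,"rz":0.01,"jaw":1},{"tx":0.081,"ty":0.002,"tz":0.111,"rx":0.006,"ry":-0.698,"rz":0.01,"jaw":1},{"tx":0.081,"ty":0.002,"tz":0.111,"rx":0.006,"ry":-0.698,"rz":0.01,"jaw":1},{"tx":0.081,"ty":0.002,"tz":0.111,"rx":0.006,"ry":-0.698,"rz":0.01,"jaw":1}]'

```text
time: 16.45
position: [0.5045, -0.1102, 0.0927]
tool_rot: [2.099, 1.565, -0.76]
ft_force: [0.4, 0.4, 0.5]
grip_width: 1.001
```

Run:
```python
from h import *
s=st();R=tool(74,-40);z=R.as_matrix()[:,2];g=np.array([.4894,-.1553,.028])
plan(g+.019*z,R)
cv2.imwrite("pics/w11.png",get_image("wrist")[:,:,::-1])
cv2.imwrite("pics/s11.png",cv2.resize(get_image("scene")[100:300,120:400,::-1],None,fx=2.8,fy=2.8))
```

```text
t 16.45 p [ 0.5045 -0.1102  0.0927] rv [ 2.099  1.565 -0.76 ] F [0.4 0.4 0.5] M [ 0.64 -0.19 -0.03] w 87.1 q [-0.5   0.39  0.3   1.85  0.51  1.32 -0.73]
shift [ 0.0052 -0.0019  0.0991] turn [-0.0026 -0.0002 -0.0093]
```

View pics/w11.png

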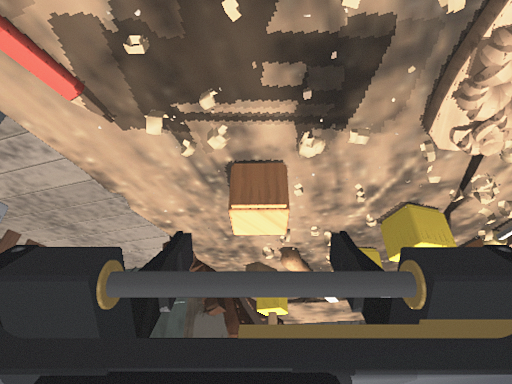

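View pics/s11.png

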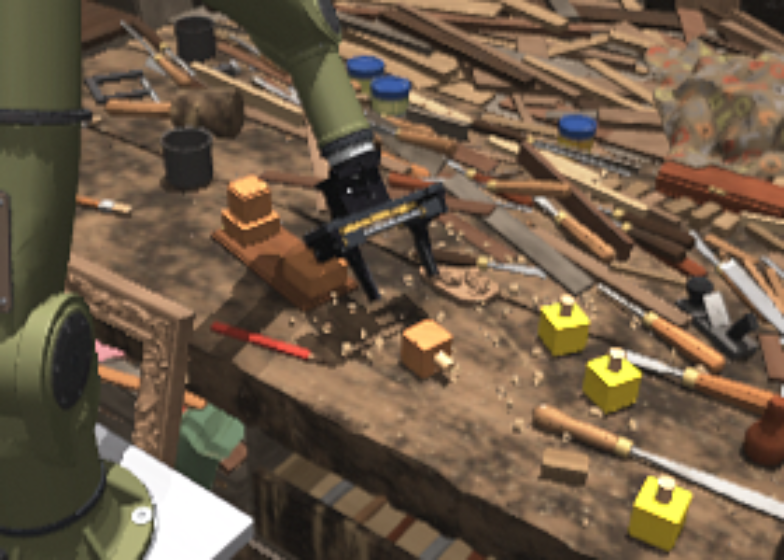

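The foot lies between the fingers at (258,197), plain end towards the gripper. Approaching along the tool axis and gripping.

carry_out --commands '[{"tx":0.005,"ty":-0.002,"tz":0.03,"rx":0,"ry":0,"rz":-0.009,"jaw":1},{"tx":0.005,"ty":-0.002,"tz":0.06,"rx":0,"ry":0,"rz":-0.009,"jaw":1},{"tx":0.005,"ty":-0.002,"tz":0.085,"rx":0,"ry":0,"rz":-0.009,"jaw":1},{"tx":0.005,"ty":-0.002,"tz":0.098,"rx":0,"ry":0,"rz":-0.009,"jaw":1},{"tx":0.005,"ty":-0.002,"tz":0.099,"rx":0,"ry":0,"rz":-0.009,"jaw":1},{"tx":0.005,"ty":-0.002,"tz":0.099,"rx":0,"ry":0,"rz":-0.009,"jaw":0.8},{"tx":0.005,"ty":-0.002,"tz":0.099,"rx":0,"ry":0,"rz":-0.009,"jaw":0.65},{"tx":0.005,"ty":-0.002,"tz":0.099,"rx":0,"ry":0,"rz":-0.009,"jaw":0.5},{"tx":0.005,"ty":-0.002,"tz":0.099,"rx":0,"ry":0,"rz":-0.009,"jaw":0.4},{"tx":0.005,"ty":-0.002,"tz":0.099,"rx":0,"ry":0,"rz":-0.009,"jaw":0.4}]' --grip_force 40

```text
time: 17.8
position: [0.4859, -0.164, 0.0116]
tool_rot: [2.086, 1.582, -0.766]
ft_force: [0.2, 0.6, 0.8]
grip_width: 0.571
```

Run:
```python
from h import *
s=st();R=Ro.from_rotvec(s['tool_rot']).as_matrix();print(R.round(3),"grasp",(s['position']-.019*R[:,2]).round(4))
plan(s['position']+[0,0,.13])
```

```text
t 17.8 p [ 0.4859 -0.164   0.0116] rv [ 2.086  1.582 -0.766] F [0.2 0.6 0.8] M [ 0.58 -0.19  0.01] w 49.7 q [-0.44  0.47  0.32  1.95  0.55  1.12 -0.74]
[[ 0.204  0.963 -0.178]
 [ 0.737 -0.271 -0.619]
 [-0.645 -0.005 -0.765]] grasp [ 0.4893 -0.1522  0.0261]
shift [-0.0838 -0.0006 -0.0994] turn
```

carry_out --commands '[{"tx":-0.025,"ty":0,"tz":-0.03,"rx":0,"ry":0,"rz":0,"jaw":0.4},{"tx":-0.055,"ty":0,"tz":-0.065,"rx":0,"ry":0,"rz":0,"jaw":0.4},{"tx":-0.085,"ty":0,"tz":-0.1,"rx":0,"ry":0,"rz":0,"jaw":0.4},{"tx":-0.097,"ty":0,"tz":-0.115,"rx":0,"ry":0.17,"rz":0,"jaw":0.4},{"tx":-0.097,"ty":0,"tz":-0.115,"rx":0,"ry":0.34,"rz":0,"jaw":0.4},{"tx":-0.097,"ty":0,"tz":-0.115,"rx":0,"ry":0.51,"rz":0,"jaw":0.4},{"tx":-0.097,"ty":0,"tz":-0.115,"rx":0,"ry":0.68,"rz":0,"jaw":0.4},{"tx":-0.097,"ty":0,"tz":-0.115,"rx":0,"ry":0.85,"rz":0,"jaw":0.4},{"tx":-0.097,"ty":0,"tz":-0.115,"rx":0,"ry":1.02,"rz":0,"jaw":0.4},{"tx":-0.097,"ty":0,"tz":-0.115,"rx":0,"ry":1.19,"rz":0,"jaw":0.4},{"tx":-0.097,"ty":0,"tz":-0.115,"rx":0,"ry":1.36,"rz":0,"jaw":0.4},{"tx":-0.097,"ty":0,"tz":-0.115,"rx":0,"ry":1.5,"rz":0,"jaw":0.4}]'

```text
time: 19.3
position: [0.486, -0.1655, 0.1618]
tool_rot: [-2.014, -1.519, -0.851]
ft_force: [0.2, -0.1, -1.9]
grip_width: 0.572
```

Run:
```python
from h import *
s=st();R0=Ro.from_rotvec(s['tool_rot']);print(np.degrees(np.arccos(-R0.as_matrix()[2,2])))
R=tool(75.1,50);z=R.as_matrix()[:,2];g=np.array([.536,.069,.125]);print((g+.019*z).round(4))
plan(g+.019*z,R)
```

```text
t 19.3 p [ 0.486  -0.1655  0.1618] rv [-2.014 -1.519 -0.851] F [ 0.2 -0.1 -1.9] M [-1.01  0.34  0.  ] w 49.8 q [ 0.27  0.38  0.57  1.81 -0.84  1.59  0.83]
46.01456336105716
[0.5397 0.0831 0.1128]
shift [ 0.141  -0.016   0.2167] turn [ 0.0094  0.0695 -0.0146]
```

carry_out --commands '[{"tx":0.025,"ty":-0.003,"tz":0.038,"rx":0.009,"ry":0.03,"rz":-0.015,"jaw":0.4},{"tx":0.05,"ty":-0.006,"tz":0.076,"rx":0.009,"ry":0.07,"rz":-0.015,"jaw":0.4},{"tx":0.075,"ty":-0.009,"tz":0.114,"rx":0.009,"ry":0.07,"rz":-0.015,"jaw":0.4},{"tx":0.1,"ty":-0.012,"tz":0.152,"rx":0.009,"ry":0.07,"rz":-0.015,"jaw":0.4},{"tx":0.125,"ty":-0.015,"tz":0.19,"rx":0.009,"ry":0.07,"rz":-0.015,"jaw":0.4},{"tx":0.141,"ty":-0.016,"tz":0.217,"rx":0.009,"ry":0.07,"rz":-0.015,"jaw":0.4},{"tx":0.141,"ty":-0.016,"tz":0.217,"rx":0.009,"ry":0.07,"rz":-0.015,"jaw":0.4},{"tx":0.141,"ty":-0.016,"tz":0.217,"rx":0.009,"ry":0.07,"rz":-0.015,"jaw":0.4}]'

```text
time: 20.3
position: [0.5397, 0.0834, 0.1115]
tool_rot: [-1.951, -1.501, -0.905]
ft_force: [0.3, -0.1, -2.1]
grip_width: 0.57
```

Run:
```python
from h import *
s=st()
R=tool(75.1,50);z=R.as_matrix()[:,2];g=np.array([.536,.069,.125])
plan(g+.019*z,R)
w=get_image("wrist")[:,:,::-1];cv2.imwrite("pics/w12.png",w)
np.savez("w12.npz",**camera_info("wrist"))
t=get_image("top")[:,:,::-1];sc=get_image("scene")[:,:,::-1]
cv2.imwrite("pics/t12r.png",t);cv2.imwrite("pics/s12r.png",sc)
o=np.hstack([cv2.resize(t[160:250,180:280],(400,360),interpolation=cv2.INTER_CUBIC),cv2.resize(sc[140:230,180:280],(400,360),interpolation=cv2.INTER_CUBIC)])
cv2.imwrite("pics/ts12.png",o)
```

```text
t 20.3 p [0.5397 0.0834 0.1115] rv [-1.951 -1.501 -0.905] F [ 0.3 -0.1 -2.1] M [-1.15  0.27 -0.04] w 49.6 q [-0.02  0.29  0.39  2.06 -1.06  1.23  0.7 ]
shift [ 0.0007  0.0002 -0.0011] turn [-0.0007  0.0043  0.0008]
```

View pics/w12.png

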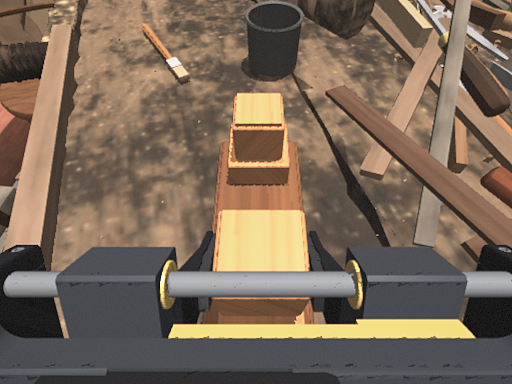

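View pics/ts12.png

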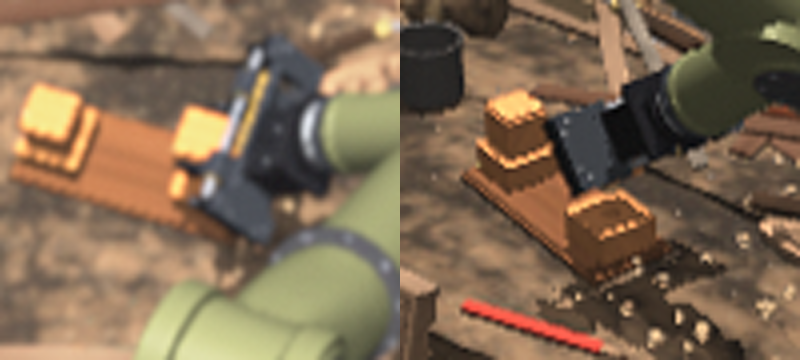

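```bash
cat >> h.py <<'E'
RP=Ro.from_rotvec([2.086,1.582,-.766])
def footz():
    v=RP.inv().apply([0.,0,1]) # world up at pick in tool frame: a foot side normal
    # foot z: perpendicular to tool y and to that normal
    f=np.cross(v,[0,1,0]);f/=np.linalg.norm(f)
    if RP.apply(f)[1]>0:f=-f
    return f,v
def footpose():
    s=ctrl.get_state();R=Ro.from_rotvec(s['tool_rot']);f,v=footz()
    fz=R.apply(f);print("foot z world",fz.round(4),"tilt deg",np.degrees(np.arccos(-fz[2])).round(2))
    g=s['position']-.019*R.as_matrix()[:,2]
    ax=g-.0011*R.apply(v)   # point on foot axis at foot z 21
    print("shoulder",(ax+.029*fz).round(4),"tip",(ax+.053*fz).round(4))
    y=R.as_matrix()[:,1];print("jaw yaw",np.degrees(np.arctan2(y[1],y[0])).round(2))
E
python3 - <<'E'
from h import *
footpose();
s=ctrl.get_state();R0=Ro.from_rotvec(s['tool_rot']);print("down in tool",R0.inv().apply([0,0,-1]).round(4),"stand x(-15)",R0.inv().apply([np.cos(np.radians(-14.9)),np.sin(np.radians(-14.9)),0]).round(3),"stand y",R0.inv().apply([np.cos(np.radians(75.1)),np.sin(np.radians(75.1)),0]).round(3))
E
```

```text
foot z world [ 2.0e-04 -1.8e-03 -1.0e+00] tilt deg 0.1
shoulder [0.5366 0.0697 0.0951] tip [0.5366 0.0697 0.0711]
jaw yaw -14.93
down in tool [-7.635e-01 -7.000e-04  6.459e-01] stand x(-15) [-0.     1.     0.001] stand y [ 0.646 -0.001  0.763]
```

carry_out --commands '[{"tx":-0.0081,"ty":0,"tz":0.0059,"rx":0,"ry":0,"rz":0,"jaw":0.4},{"tx":-0.0158,"ty":0,"tz":0.0123,"rx":0,"ry":0,"rz":0,"jaw":0.4},{"tx":-0.0173,"ty":0,"tz":0.0136,"rx":0,"ry":0,"rz":0,"jaw":0.4},{"tx":-0.0188,"ty":0,"tz":0.0149,"rx":0,"ry":0,"rz":0,"jaw":0.4},{"tx":-0.0188,"ty":0,"tz":0.0149,"rx":0,"ry":0,"rz":0,"jaw":0.4}]'

```text
time: 21.08
position: [0.5395, 0.0837, 0.0878]
tool_rot: [-1.949, -1.501, -0.905]
ft_force: [-0.2, -0.3, -1.2]
grip_width: 0.572
```

Run:
```python
from h import *
st();footpose()
```

```text
t 21.07 p [0.5395 0.0837 0.0878] rv [-1.949 -1.501 -0.905] F [-0.2 -0.3 -1.2] M [-1.12  0.32 -0.02] w 49.7 q [-0.01  0.33  0.38  2.06 -1.09  1.22  0.76]
foot z world [-2.e-04 -9.e-04 -1.e+00] tilt deg 0.05
shoulder [0.5361 0.0707 0.071 ] tip [0.5361 0.0707 0.047 ]
jaw yaw -14.79
```

carry_out --commands '[{"tx":-0.0008,"ty":0,"tz":-0.0009,"rx":0,"ry":0,"rz":0,"jaw":0.4},{"tx":-0.0016,"ty":0,"tz":-0.0003,"rx":0,"ry":0,"rz":0,"jaw":0.4},{"tx":-0.0023,"ty":0,"tz":0.0004,"rx":0,"ry":0,"rz":0,"jaw":0.4},{"tx":-0.0023,"ty":0,"tz":0.0004,"rx":0,"ry":0,"rz":0,"jaw":0.4}]'

```text
time: 21.58
position: [0.5396, 0.0824, 0.0869]
tool_rot: [-1.949, -1.501, -0.907]
ft_force: [-1.7, -1.0, 5.8]
grip_width: 0.574
```

Run:
```python
from h import *
st();footpose()
```

```text
t 21.57 p [0.5396 0.0824 0.0869] rv [-1.949 -1.501 -0.907] F [-1.7 -1.   5.8] M [-0.43  0.5   0.24] w 49.9 q [-0.01  0.34  0.38  2.06 -1.09  1.22  0.76]
foot z world [ 1.e-03  3.e-04 -1.e+00] tilt deg 0.06
shoulder [0.5362 0.0694 0.0701] tip [0.5362 0.0694 0.0461]
jaw yaw -14.81
```

carry_out --commands '[{"tx":-0.0011,"ty":0,"tz":0.001,"rx":0,"ry":0,"rz":0,"jaw":0.4},{"tx":-0.0011,"ty":0.001,"tz":0.001,"rx":0,"ry":0,"rz":0,"jaw":0.4},{"tx":-0.0005,"ty":0.0005,"tz":0.0017,"rx":0,"ry":0,"rz":0,"jaw":0.4},{"tx":-0.0005,"ty":-0.0005,"tz":0.0017,"rx":0,"ry":0,"rz":0,"jaw":0.4}]'

```text
time: 22.08
position: [0.5397, 0.0825, 0.0865]
tool_rot: [-1.949, -1.501, -0.909]
ft_force: [-3.9, -5.5, 11.8]
grip_width: 0.568
```

Run:
```python
from h import *
st();footpose()
```

```text
t 22.07 p [0.5397 0.0825 0.0865] rv [-1.949 -1.501 -0.909] F [-3.9 -5.5 11.8] M [-0.24  0.52  0.38] w 49.4 q [-0.01  0.34  0.38  2.07 -1.1   1.22  0.76]
foot z world [ 2.3e-03  7.0e-04 -1.0e+00] tilt deg 0.14
shoulder [0.5363 0.0696 0.0697] tip [0.5364 0.0696 0.0457]
jaw yaw -14.86
```

carry_out --commands '[{"tx":0.0009,"ty":0.0005,"tz":-0.002,"rx":0,"ry":0,"rz":0,"jaw":0.4},{"tx":0.0009,"ty":0.0018,"tz":-0.002,"rx":0,"ry":0,"rz":0,"jaw":0.4},{"tx":0.0015,"ty":0.0014,"tz":-0.0013,"rx":0,"ry":0,"rz":0,"jaw":0.4},{"tx":0.0017,"ty":0.0005,"tz":-0.001,"rx":0,"ry":0,"rz":0,"jaw":0.4},{"tx":0.0015,"ty":-0.0004,"tz":-0.0013,"rx":0,"ry":0,"rz":0,"jaw":0.4}]'

```text
time: 22.7
position: [0.5395, 0.0826, 0.0869]
tool_rot: [-1.951, -1.501, -0.907]
ft_force: [-0.7, -3.6, 4.7]
grip_width: 0.57
```

Run:
```python
from h import *
st();footpose()
```

```text
t 22.7 p [0.5395 0.0826 0.0869] rv [-1.951 -1.501 -0.907] F [-0.7 -3.6  4.7] M [-0.77  0.11 -0.  ] w 49.6 q [-0.01  0.33  0.38  2.07 -1.09  1.22  0.76]
foot z world [ 0.0014 -0.0015 -1.    ] tilt deg 0.12
shoulder [0.5361 0.0696 0.0701] tip [0.5361 0.0695 0.0461]
jaw yaw -14.91
```

carry_out --commands '[{"tx":0.0023,"ty":0,"tz":-0.0019,"rx":0,"ry":0,"rz":0,"jaw":0.4},{"tx":0.0027,"ty":0.0009,"tz":-0.0015,"rx":0,"ry":0,"rz":0,"jaw":0.4},{"tx":0.0027,"ty":0.0009,"tz":-0.0015,"rx":0,"ry":0,"rz":0,"jaw":0.4}]'

```text
time: 23.08
position: [0.5394, 0.0845, 0.0889]
tool_rot: [-1.949, -1.502, -0.904]
ft_force: [0.3, 0.8, -1.2]
grip_width: 0.572
```

Run:
```python
from h import *
st();footpose()
cv2.imwrite("pics/w13.png",get_image("wrist")[:,:,::-1])
```

```text
t 23.07 p [0.5394 0.0845 0.0889] rv [-1.949 -1.502 -0.904] F [ 0.3  0.8 -1.2] M [-1.1   0.33 -0.03] w 49.8 q [-0.01  0.33  0.38  2.06 -1.09  1.22  0.75]
foot z world [-8.e-04 -1.e-03 -1.e+00] tilt deg 0.07
shoulder [0.5359 0.0715 0.0722] tip [0.5359 0.0715 0.0482]
jaw yaw -14.75
```

carry_out --commands '[{"tx":-0.0012,"ty":0,"tz":0.001,"rx":0,"ry":0,"rz":0,"jaw":0.4},{"tx":-0.0023,"ty":0,"tz":0.0019,"rx":0,"ry":0,"rz":0,"jaw":0.4},{"tx":-0.003,"ty":0,"tz":0.0026,"rx":0,"ry":0,"rz":0,"jaw":0.4}]'

```text
time: 23.5
position: [0.5396, 0.0842, 0.0871]
tool_rot: [-1.947, -1.5, -0.908]
ft_force: [-5.4, -3.9, 11.1]
grip_width: 0.574
```

Run:
```python
from h import *
st();footpose()
```

```text
t 23.5 p [0.5396 0.0842 0.0871] rv [-1.947 -1.5   -0.908] F [-5.4 -3.9 11.1] M [0.16 0.85 0.71] w 49.9 q [-0.01  0.34  0.38  2.07 -1.1   1.22  0.76]
foot z world [ 7.0e-04  2.1e-03 -1.0e+00] tilt deg 0.13
shoulder [0.5362 0.0712 0.0703] tip [0.5362 0.0713 0.0463]
jaw yaw -14.76
```

carry_out --commands '[{"tx":0.0012,"ty":0.0003,"tz":-0.0009,"rx":0,"ry":0,"rz":0,"jaw":0.4},{"tx":0.0007,"ty":0.0003,"tz":-0.0014,"rx":0,"ry":0,"rz":0,"jaw":0.4},{"tx":0.0003,"ty":0.0003,"tz":-0.0019,"rx":0,"ry":0,"rz":0,"jaw":0.4},{"tx":-0.0001,"ty":0.0003,"tz":-0.0024,"rx":0,"ry":0,"rz":0,"jaw":0.4},{"tx":-0.0005,"ty":0.0003,"tz":-0.0029,"rx":0,"ry":0,"rz":0,"jaw":0.4}]'

```text
time: 24.12
position: [0.5393, 0.0816, 0.0868]
tool_rot: [-1.949, -1.502, -0.905]
ft_force: [0.0, -0.2, -1.5]
grip_width: 0.573
```

Run:
```python
from h import *
st();footpose()
```

```text
t 24.12 p [0.5393 0.0816 0.0868] rv [-1.949 -1.502 -0.905] F [ 0.  -0.2 -1.5] M [-1.14  0.31 -0.01] w 49.8 q [-0.01  0.34  0.38  2.06 -1.09  1.22  0.76]
foot z world [-0.    -0.001 -1.   ] tilt deg 0.06
shoulder [0.5359 0.0686 0.0701] tip [0.5359 0.0686 0.0461]
jaw yaw -14.79
```

carry_out --commands '[{"tx":-0.0004,"ty":0,"tz":-0.0005,"rx":0,"ry":0,"rz":0,"jaw":0.4},{"tx":-0.0008,"ty":0,"tz":-0.001,"rx":0,"ry":0,"rz":0,"jaw":0.4},{"tx":-0.0012,"ty":0,"tz":-0.0015,"rx":0,"ry":0,"rz":0,"jaw":0.4},{"tx":-0.0016,"ty":0,"tz":-0.002,"rx":0,"ry":0,"rz":0,"jaw":0.4}]'

```text
time: 24.62
position: [0.5384, 0.0795, 0.0867]
tool_rot: [-1.949, -1.501, -0.905]
ft_force: [3.0, 3.3, -3.8]
grip_width: 0.572
```

Run:
```python
from h import *
st();footpose()
```

```text
t 24.62 p [0.5384 0.0795 0.0867] rv [-1.949 -1.501 -0.905] F [ 3.   3.3 -3.8] M [-0.81  0.11 -0.1 ] w 49.8 q [-0.    0.34  0.38  2.06 -1.09  1.22  0.76]
foot z world [-6.e-04 -6.e-04 -1.e+00] tilt deg 0.05
shoulder [0.535  0.0665 0.0699] tip [0.535  0.0665 0.0459]
jaw yaw -14.77
```

Zero force at (0.5359,0.0686), then a side wall at −y with the same tip height. That means the spigot is at the hole. Backing off the wall and pressing down.

carry_out --commands '[{"tx":0.0011,"ty":0,"tz":0.0014,"rx":0,"ry":0,"rz":0,"jaw":0.4},{"tx":0.0004,"ty":0,"tz":0.002,"rx":0,"ry":0,"rz":0,"jaw":0.4},{"tx":-0.0004,"ty":0,"tz":0.0027,"rx":0,"ry":0,"rz":0,"jaw":0.4},{"tx":-0.0012,"ty":0,"tz":0.0033,"rx":0,"ry":0,"rz":0,"jaw":0.4}]'

```text
time: 25.12
position: [0.5391, 0.0805, 0.0838]
tool_rot: [-1.95, -1.501, -0.905]
ft_force: [0.6, -0.4, -0.1]
grip_width: 0.575
```

Run:
```python
from h import *
st();footpose()
```

```text
t 25.12 p [0.5391 0.0805 0.0838] rv [-1.95  -1.501 -0.905] F [ 0.6 -0.4 -0.1] M [-1.14  0.38  0.03] w 50.0 q [-0.    0.34  0.38  2.06 -1.1   1.22  0.77]
foot z world [-0.     -0.0011 -1.    ] tilt deg 0.06
shoulder [0.5357 0.0675 0.0671] tip [0.5357 0.0675 0.0431]
jaw yaw -14.81
```

It's in the hole: tip 3 mm below the rim with no force. Continuing straight down.

carry_out --commands '[{"tx":-0.0023,"ty":0,"tz":0.0019,"rx":0,"ry":0,"rz":0,"jaw":0.4},{"tx":-0.0046,"ty":0,"tz":0.0039,"rx":0,"ry":0,"rz":0,"jaw":0.4},{"tx":-0.0069,"ty":0,"tz":0.0058,"rx":0,"ry":0,"rz":0,"jaw":0.4},{"tx":-0.0084,"ty":0,"tz":0.0071,"rx":0,"ry":0,"rz":0,"jaw":0.4},{"tx":-0.0084,"ty":0,"tz":0.0071,"rx":0,"ry":0,"rz":0,"jaw":0.4}]'

```text
time: 25.75
position: [0.539, 0.0808, 0.0727]
tool_rot: [-1.95, -1.501, -0.905]
ft_force: [-0.3, 0.1, -0.8]
grip_width: 0.569
```

Run:
```python
from h import *
st();footpose()
```

```text
t 25.75 p [0.539  0.0808 0.0727] rv [-1.95  -1.501 -0.905] F [-0.3  0.1 -0.8] M [-1.15  0.32 -0.02] w 49.5 q [ 0.    0.36  0.38  2.07 -1.11  1.21  0.79]
foot z world [-6.e-04 -9.e-04 -1.e+00] tilt deg 0.06
shoulder [0.5355 0.0678 0.0559] tip [0.5355 0.0678 0.0319]
jaw yaw -14.8
```

carry_out --commands '[{"tx":-0.0023,"ty":0,"tz":0.0019,"rx":0,"ry":0,"rz":0,"jaw":0.4},{"tx":-0.0046,"ty":0,"tz":0.0039,"rx":0,"ry":0,"rz":0,"jaw":0.4},{"tx":-0.0065,"ty":0,"tz":0.0055,"rx":0,"ry":0,"rz":0,"jaw":0.4},{"tx":-0.0076,"ty":0,"tz":0.0065,"rx":0,"ry":0,"rz":0,"jaw":0.4},{"tx":-0.0084,"ty":0,"tz":0.0071,"rx":0,"ry":0,"rz":0,"jaw":0.4},{"tx":-0.0084,"ty":0,"tz":0.0071,"rx":0,"ry":0,"rz":0,"jaw":0.4}]'

```text
time: 26.5
position: [0.5389, 0.0808, 0.0633]
tool_rot: [-1.947, -1.5, -0.907]
ft_force: [-4.2, -3.1, 7.4]
grip_width: 0.574
```

Run:
```python
from h import *
st();footpose()
```

```text
t 26.5 p [0.5389 0.0808 0.0633] rv [-1.947 -1.5   -0.907] F [-4.2 -3.1  7.4] M [-0.34  0.68  0.49] w 49.9 q [ 0.01  0.38  0.37  2.07 -1.12  1.21  0.81]
foot z world [ 5.0e-04  1.5e-03 -1.0e+00] tilt deg 0.09
shoulder [0.5355 0.0679 0.0465] tip [0.5355 0.0679 0.0225]
jaw yaw -14.77
```

carry_out --commands '[{"tx":-0.0008,"ty":0,"tz":0.0007,"rx":0,"ry":0,"rz":0,"jaw":0.4},{"tx":-0.0017,"ty":0,"tz":0.0014,"rx":0,"ry":0,"rz":0,"jaw":0.4},{"tx":-0.0017,"ty":0,"tz":0.0014,"rx":0,"ry":0,"rz":0,"jaw":0.4}]'

```text
time: 26.88
position: [0.5389, 0.0808, 0.0633]
tool_rot: [-1.944, -1.499, -0.91]
ft_force: [-9.5, -5.4, 17.3]
grip_width: 0.568
```

Run:
```python
from h import *
st();footpose()
sc=get_image("scene")[:,:,::-1]
cv2.imwrite("pics/s14.png",cv2.resize(sc[130:240,170:290],(720,600)[::1] if 0 else (655,600),interpolation=cv2.INTER_CUBIC))
```

```text
t 26.88 p [0.5389 0.0808 0.0633] rv [-1.944 -1.499 -0.91 ] F [-9.5 -5.4 17.3] M [0.64 1.14 1.07] w 49.4 q [ 0.01  0.38  0.37  2.07 -1.13  1.21  0.82]
foot z world [ 0.0018  0.0048 -1.    ] tilt deg 0.29
shoulder [0.5356 0.0679 0.0465] tip [0.5356 0.068  0.0225]
jaw yaw -14.73
```

View pics/s14.png

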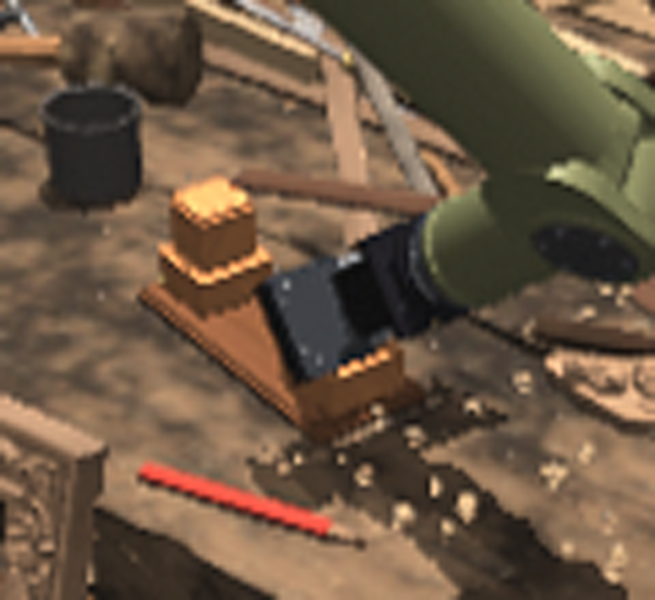

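Hard stop with the shoulder at 46.5 mm, unmoved when the force more than doubled, so the foot is home. Relaxing the press and opening.

carry_out --commands '[{"tx":0.0012,"ty":0,"tz":-0.001,"rx":0,"ry":0,"rz":0,"jaw":0.4},{"tx":0.0022,"ty":0,"tz":-0.0018,"rx":0,"ry":0,"rz":0,"jaw":0.4},{"tx":0.0022,"ty":0,"tz":-0.0018,"rx":0,"ry":0,"rz":0,"jaw":0.7},{"tx":0.0022,"ty":0,"tz":-0.0018,"rx":0,"ry":0,"rz":0,"jaw":0.9},{"tx":0.0022,"ty":0,"tz":-0.0018,"rx":0,"ry":0,"rz":0,"jaw":1},{"tx":0.0022,"ty":0,"tz":-0.0018,"rx":0,"ry":0,"rz":0,"jaw":1},{"tx":0.0022,"ty":0,"tz":-0.0018,"rx":0,"ry":0,"rz":0,"jaw":1}]'

```text
time: 27.8
position: [0.539, 0.0808, 0.0624]
tool_rot: [-1.95, -1.501, -0.905]
ft_force: [-0.1, -0.0, -0.1]
grip_width: 0.981
```

Run:
```python
from h import *
st()
```

```text
t 27.8 p [0.539  0.0808 0.0624] rv [-1.95  -1.501 -0.905] F [-0.1 -0.  -0.1] M [-0.97  0.33 -0.04] w 85.3 q [ 0.01  0.38  0.37  2.07 -1.12  1.2   0.81]
```

Retreating backwards and up along the tool axis.

carry_out --commands '[{"tx":0,"ty":0,"tz":-0.02,"rx":0,"ry":0,"rz":0,"jaw":1},{"tx":0,"ty":0,"tz":-0.045,"rx":0,"ry":0,"rz":0,"jaw":1},{"tx":0,"ty":0,"tz":-0.075,"rx":0,"ry":0,"rz":0,"jaw":1},{"tx":0.02,"ty":0,"tz":-0.11,"rx":0,"ry":0,"rz":0,"jaw":1},{"tx":0.05,"ty":0,"tz":-0.15,"rx":0,"ry":-0.1,"rz":0,"jaw":1},{"tx":0.06,"ty":0,"tz":-0.18,"rx":0,"ry":-0.25,"rz":0,"jaw":1},{"tx":0.06,"ty":0,"tz":-0.18,"rx":0,"ry":-0.4,"rz":0,"jaw":1},{"tx":0.06,"ty":0,"tz":-0.18,"rx":0,"ry":-0.4,"rz":0,"jaw":1},{"tx":0.06,"ty":0,"tz":-0.18,"rx":0,"ry":-0.4,"rz":0,"jaw":1}]'

```text
time: 28.92
position: [0.5128, -0.0157, 0.2237]
tool_rot: [-2.224, -1.709, -0.532]
ft_force: [-0.9, 0.4, 0.0]
grip_width: 1.0
```

Run:
```python
from h import *
st()
np.savez("w15.npz",**camera_info("wrist"))
w=get_image("wrist")[:,:,::-1];cv2.imwrite("pics/w15.png",w)
sc=get_image("scene")[:,:,::-1];t=get_image("top")[:,:,::-1]
o=np.hstack([cv2.resize(sc[140:230,180:280],(400,360),interpolation=cv2.INTER_CUBIC),cv2.resize(t[150:240,180:280],(400,360),interpolation=cv2.INTER_CUBIC)])
cv2.imwrite("pics/s15.png",o)
```

```text
t 28.93 p [ 0.5128 -0.0157  0.2237] rv [-2.224 -1.709 -0.532] F [-0.9  0.4  0. ] M [-0.69  0.19  0.02] w 87.0 q [-0.11  0.02  0.43  1.88 -0.5   1.31  0.2 ]
```

View pics/w15.png

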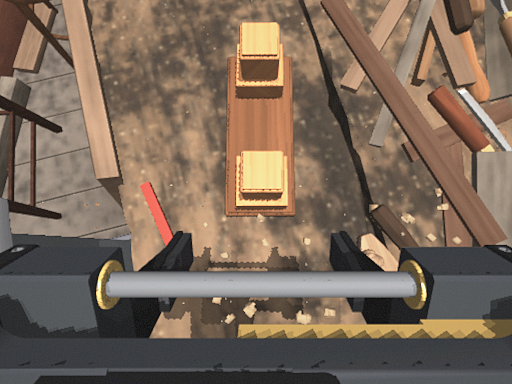

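View pics/s15.png

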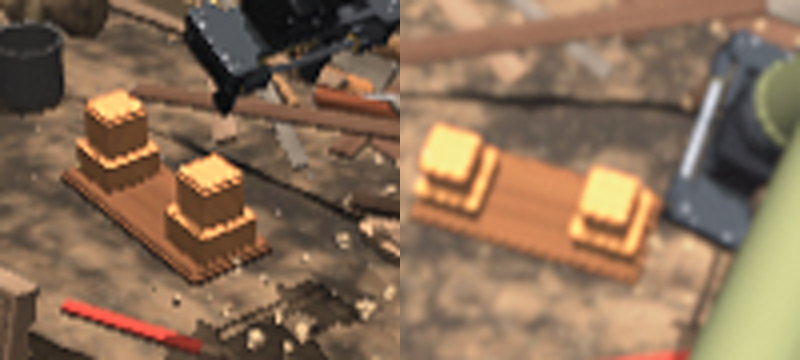

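The foot is seated with no gap, at the same height as the fitted foot and parallel to it, at wrist-view (262,178). The gripper is well clear. Handing in.

Run:
```python
from h import *
ctrl.close_job();st()
```

```text
the job is handed in; nothing more can be done
the job is handed in; nothing more can be done
```

The foot is in the empty block's hole, spigot down and fully home, and the job was handed in at about 29 s of the 72 s allowed. No verdict was reported.

**What I did:** I lifted the plain wooden foot and laid it on its side between its place and the stand. I let go, took a new hold with the tool tilted 40° and turned the foot spigot down. I then felt for the hole and pressed the foot in.

**Last checks:**
- **Depth:** The shoulder stopped at an estimated 46.5 mm above the bench. It did not move when the upward force rose from 7 to 17 N, so it is on the block.
- **Upright and square:** From the tool pose I worked out a tilt under 0.3° and the sides within about 0.5° of the stand, both before release. After release, all three cameras showed no gap and the foot parallel to the fitted one.
- **Clear of everything:** The last force reading after the retreat was under 1 N, with the gripper well clear of the stand.

**What failed or disagreed:**
- The first move call was refused because its rows left out some fields.
- Tilting the foot outward stopped at about 51° on joint limits, so I tilted it sideways instead.
- The hole was about 1.3 mm from where the cameras put it, so the first presses landed on the block face.
- I did not measure the carving or the glue pot again at the end. The arm never went near the glue pot. The carving looked in place in the later pictures I viewed.

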